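# Stock the carousel of a market stall

## Task

Put every gift box on the table into an empty bay of the display carousel, one box to a bay, lying flat and square inside its brass rails; load through the gap in the canopy, turning the table by its black handle from click to click to bring empty bays to the gap. When all are in, turn on until the golden cat rests at the customers' side, across from the gap, and let go. Leave the pot, the carton and the bangles where they are.

Things in the scene. Friction and masses are not known exactly. Their poses are not given: they have to be found in the camera images.
- stand: the fixed display carousel: a square red base 370 x 370 mm, 40 mm high, origin at the centre of its underside; -x of its frame is the loading side (roughly towards the robot), +x the customers' side. The turntable's vertical axis passes through the origin. At the start the turntable may take a second or two to settle into a detent.
- canopy (a point): centre of the top of the clear level canopy, 128 mm above the table (6 mm thick, fixed, axes as the stand's). It stands on four thin brass posts (12 mm thick, at x, y = +-177 mm) and covers the whole base except for a loading gap, open above, in the middle of the loading side: y from -87 to +87 mm, x from -185 to -53 mm.
- gap (a point): fixed point at the loading gap, on the turntable's top surface (55 mm above the table), 118 mm from the axis towards -x of the stand; a bay that stands at rest here is ready for loading
- show (a point): fixed point on the customers' side, across from the gap, 118 mm from the axis towards +x of the stand, 55 mm above the table
- handle (a point): centre of the turntable's black handle bar, on the vertical axis, 165 mm above the table; its frame turns with the turntable, +x points at the cat. The bar is 64 mm long (frame x), 22 mm wide (frame y), 50 mm high (140 to 190 mm above the table), above the canopy on a 24 mm shaft.
- hub (a point): centre of the turntable's top (dark wood disc, 348 mm across), 55 mm above the table; frame turns with it, x to the cat. It turns both ways without end, with six spring detents 60 degrees apart: about 0.2 N m to leave one, and past half-way it is drawn into the next. At a detent one of its six places (cat, four bays, plaque) is at the gap and the one across from it at the show point.
- cat: golden cat figure on a red plinth, 46 mm square, 58 mm tall, fixed to the turntable at 0 degrees, 118 mm from the axis; origin at the middle of its foot, on the disc. Across from it, at 180 degrees, stands a fixed red plaque 100 mm wide and 56 mm tall
- bay1: display bay fixed on the turntable 60 degrees counter-clockwise (from above) from the cat: a rectangular pocket between low round brass rails 10 mm high, clear inside 81 x 55 mm, long axis (frame x) radial, pointing outward; blue floor. Origin at the middle of the pocket floor, 118 mm from the axis and 55 mm above the table.
- bay2: display bay fixed on the turntable 120 degrees counter-clockwise (from above) from the cat: a rectangular pocket between low round brass rails 10 mm high, clear inside 81 x 55 mm, long axis (frame x) radial, pointing outward; blue floor. Origin at the middle of the pocket floor, 118 mm from the axis and 55 mm above the table.
- bay4: display bay fixed on the turntable 240 degrees counter-clockwise (from above) from the cat: a rectangular pocket between low round brass rails 10 mm high, clear inside 81 x 55 mm, long axis (frame x) radial, pointing outward; blue floor. Origin at the middle of the pocket floor, 118 mm from the axis and 55 mm above the table.
- bay5: display bay fixed on the turntable 300 degrees counter-clockwise (from above) from the cat: a rectangular pocket between low round brass rails 10 mm high, clear inside 81 x 55 mm, long axis (frame x) radial, pointing outward; blue floor. Origin at the middle of the pocket floor, 118 mm from the axis and 55 mm above the table.
- box_red: gift box red with a gold ribbon, 76 x 50 x 50 mm (x, y, z), about 110 to 225 g, hard; origin at the centre of its underside as it stands at the start; any of its four long sides may be down. May be absent.
- box_teal: gift box teal with a white ribbon, 76 x 50 x 50 mm (x, y, z), about 110 to 225 g, hard; origin at the centre of its underside as it stands at the start; any of its four long sides may be down. May be absent.
- box_white: gift box white with a red ribbon, 76 x 50 x 50 mm (x, y, z), about 110 to 225 g, hard; origin at the centre of its underside as it stands at the start; any of its four long sides may be down. May be absent.
- box_yellow: gift box yellow with a purple ribbon, 76 x 50 x 50 mm (x, y, z), about 110 to 225 g, hard; origin at the centre of its underside as it stands at the start; any of its four long sides may be down. May be absent.
- box_red_center (a point): the middle of box_red, 25 mm above its origin
- box_teal_center (a point): the middle of box_teal, 25 mm above its origin
- box_white_center (a point): the middle of box_white, 25 mm above its origin
- box_yellow_center (a point): the middle of box_yellow, 25 mm above its origin
- pot: bystander: red pot 90 mm across, 80 mm tall, origin under its centre
- fan_carton: bystander: white carton 80 x 140 x 110 mm, origin under its centre
- bangles: bystander: gold drum of bangles 80 mm across, 55 mm tall, origin under its centre
Mind the look-alikes: they are no part of the job. Of the things that look like the box_white, the middle-sized one is meant. Of the things that look like the box_teal, take the one that is nearest to the robot's base at the start.

How it is judged:
By the outcome, as a careful person would: the job done as asked, in the order asked, and still so for the second after the job is handed in, with the robot touching nothing.
Of box_red, box_teal, box_white, box_yellow only 3 to 4 are there at a start; the rules pass over those that are not, and their reading is None.
At some moment in a run one of box_red, box_teal, box_white, box_yellow may be knocked a few centimetres aside while the robot is not near it.
Once in a run the grip may slacken for a moment while it holds something.
It also fails if it takes over 210 s, if anything falls off the work surface, if the arm or the gripper's body presses on something with over 40 N, if the wrist force passes 120 N, or if a joint passes its speed limit or range.

## Robot

A 6-joint arm with a two-finger parallel gripper is mounted at the origin on the work surface. World frame = base frame: x ahead of the robot, y to its left, z up, the work surface at z = 0. Lengths are in m, angles in rad, forces in N, time in s.
With the tool pointing down it reaches from about 0.35 to 0.775 m from the base axis. Payload 7.3 kg.
Tool frame: the origin (TCP) lies at the very end of the fingers, on their centre line; the grasp point (between the pads) lies 19 mm behind it; z points along the fingers, y is the line along which they close (so a half turn about z gives the same grasp; the last joint's range is limited). The gripper opens to 92 mm and grips with 3 to 60 N. Pads are 19 mm wide; open, the fingers measure 130 mm over their backs; the gripper's body (75 mm by 190 mm) begins 47 mm behind the grasp point.
Start: joints at [-1.386, 0.342, 1.524, -0, 1.275, -0.146], TCP at [0.171, -0.497, 0.227] pointing down, gripper open.
Joint ranges: [-2.53, 2.53], [-0.77, 2.02], [0.04, 2.7], [-1, 4.14], [0.28, 2.66], [-3.11, 3.11]. Speed limits (rad/s): [2.57, 2.57, 3.14, 3.14, 3.14, 3.14].

## Interface

Orientations are given as [roll, pitch, yaw] about the fixed x, y, z axes, in that order (R = Rz(yaw) Ry(pitch) Rx(roll)).
In Python, from cell import telemetry, eyes, job gives the robot as it stands.
- The arm moves only by the tool apply_moves, never from a script. Its arguments are lists of equal length, an entry for each row: "delta_pos": the shift along the world's x, y, z each as a share of 0.4 m, from -1 to 1, a list of three; "dr": the turn, a rotation vector about the world's x, y, z each as a share of 0.5 rad, from -1 to 1, a list of three; "jaw": the opening, from 0 (shut) to 1 (fully open). A call has 1 to 8 rows; each row is the pose to reach, as a shift and turn from the pose commanded when the call began; what a row does not reach only later rows make up. A row lasts 1/12 s, in which the tool goes at most 41.7 mm and 7.16 degrees, less where a joint would pass 70% of its speed; a pose out of reach is approached as far as the arm can. A call with a number of a shift or a turn outside -1 to 1 is refused whole. A call with a gripper value outside its range is refused whole. The fingers move at their own pace and stop on an object; "force" is the grip in N (left out, the last holds). Time passes only in rows, so rows that repeat a pose let the fingers close. It gives the time, the measured TCP pose, the force, the opening and the grip force at its end, in the units of the state.
- telemetry.observe(): the state, without advancing time (a new reading comes with each control period).
- eyes.read_camera(name): name is "side" or "top" or "wrist"; returns the picture (480x640x3 uint8, red, green, blue); there is no depth.
- eyes.camera_model(name): a dict with "vertical_fov" (degrees; the focal length in pixels is half the picture's height over the tangent of half this angle, whatever the lens; pixels are square), "cx", "cy" (the principal point, pixels), "rvec" (rotation vector, rad) and "tvec" (3), from world to camera coordinates, as OpenCV has them; the wrist camera has in their place "hand_eye" (4x4, takes a point from camera to tool coordinates, whose origin is the TCP and whose axes are the flange's). Camera axes: x right, y down, z forward; pixel columns grow to the right and rows downward; lengths in m; the calibration is good to about 2 mm. A picture is of the moment at which its call begins: read the wrist's pose just before it. camera_model takes no time and is no camera call.
- job.hand_in(): hands the job in; it is judged then, once.
The state is a dict: "time": time; "qpos": joint angles; "qvel": joint speeds; "joint_efforts": joint torques, N m; "tool_pos": TCP position; "tool_rot": TCP orientation; "contact_force": force on the tool from outside, world axes, zero at the start; "torque": the same for the moment, N m; "opening": finger opening in m; "grip_force": force on a finger pad.
Only numpy, scipy, OpenCV 4.12 (cv2) and the standard library are available. Lean on these libraries where they do the work, as an engineer would, in place of code of your own. Each camera call takes 0.05 s, during which the arm holds its last target. There are 200 camera calls.

## Working session

There is one attempt and no reset: what is moved stays moved. The work goes in short steps, Python scripts to look and compute and a tool call to move; the robot and the scene stay as the last step left them, time stands still between calls to the robot, and variables do not carry over. Pictures are saved under pics/ and viewed, at most 14 in all, crops included, and the job is handed in when it is done.

Besides the shell and the picture viewer there is one more tool, called after "Emit:" by a JSON object that holds its "op" and its "data". apply_moves: Moves the arm, as the interface text tells. Its arguments: {"type":"object","properties":{"delta_pos":{"type":"array"},"dr":{"type":"array"},"jaw":{"type":"array"},"force":{"type":"number"}},"required":["delta_pos","dr","jaw"]}

```bash
mkdir -p pics; ls
cat > h.py <<'E'
import numpy as np, cv2
from cell import telemetry, eyes, job
def grab(n,save=None):
    s=telemetry.observe(); im=eyes.read_camera(n)
    if save: cv2.imwrite('pics/'+save,im[:,:,::-1])
    return s,im
def cam(n,s=None):
    m=eyes.camera_model(n); f=240/np.tan(np.radians(m['vertical_fov'])/2)
    K=np.array([[f,0,m['cx']],[0,f,m['cy']],[0,0,1]])
    if 'rvec' in m:
        R=cv2.Rodrigues(np.array(m['rvec'],float))[0]; t=np.array(m['tvec'],float).ravel()
    else:
        from scipy.spatial.transform import Rotation as Ro
        T=np.eye(4);T[:3,:3]=Ro.from_euler('xyz',s['tool_rot']).as_matrix();T[:3,3]=s['tool_pos']
        W=np.linalg.inv(T@np.array(m['hand_eye'])); R,t=W[:3,:3],W[:3,3]
    return K,R,t
def toplane(c,uv,z):
    K,R,t=c; uv=np.atleast_2d(np.array(uv,float))
    d=(np.linalg.inv(K)@np.c_[uv,np.ones(len(uv))].T).T@R; o=-R.T@t
    return o+d*((z-o[2])/d[:,2])[:,None]
def proj(c,P):
    K,R,t=c; q=(K@(R@np.atleast_2d(P).T+t[:,None])).T; return q[:,:2]/q[:,2:]
E
python3 - <<'E'
from h import *
for n in('top','side','wrist'):
    s,im=grab(n,n+'0.png'); m=eyes.camera_model(n); print(n,m)
    if n!='wrist': K,R,t=cam(n); print(-R.T@t)
print(s)
E
```

```text
pics
top {'vertical_fov': 48.54719957985383, 'cx': 322.66077770407406, 'cy': 225.00823569673616, 'rvec': array([ 2.05669209, -2.14890844,  0.24003521]), 'tvec': array([-0.02719126,  0.55818942,  1.26301205])}
[ 0.26066894 -0.042224    1.35564858]
side {'vertical_fov': 46.010013775238775, 'cx': 313.1794742345676, 'cy': 239.57885334082806, 'rvec': array([ 0.26789233, -2.83909285,  1.14785059]), 'tvec': array([0.49963249, 0.19995108, 1.38174704])}
[0.34207076 0.89550916 1.13132174]
wrist {'vertical_fov': 63.01322728974909, 'cx': 317.94974811264575, 'cy': 243.28966623489657, 'hand_eye': array([[-5.07984361e-04, -9.61060866e-01, -2.76336306e-01,
         7.43343451e-02],
       [ 9.99999522e-01, -7.19198774e-04,  6.62995323e-04,
        -6.03966679e-04],
       [-8.35919592e-04, -2.76335837e-01,  9.61060771e-01,
        -1.57553016e-01],
       [ 0.00000000e+00,  0.00000000e+00,  0.00000000e+00,
         1.00000000e+00]])}
{'time': 0.1, 'qpos': array([-1.38599332e+00,  3.42685184e-01,  1.52490990e+00,  7.61370685e-06,
        1.27539414e+00, -1.46038731e-01]), 'qvel': array([-0.00016544,  0.00143033, -0.0017019 , -0.00035767, -0.00155891,
        0.00031908]), 'joint_efforts': array([ 1.76556321e-03, -4.32005882e+01, -2.44693029e+01,  7.19596515e-02,
        5.25688590e-02, -3.73398439e-05]), 'tool_pos': array([ 0.17047856, -0.49617403,  0.22610182]), 'tool_rot': array([-3.14021200e+00, -2.10433037e-04,  3.30839369e-01]), 'contact_force': array([-0.80995853,  0.51179561, -0.17522335]), 'torque': array([-0.02165299,  0.01466007, -0.03449812]), 'grip_force': 0.0, 'opening': 0.09183223888130118}
```

View pics/top0.png

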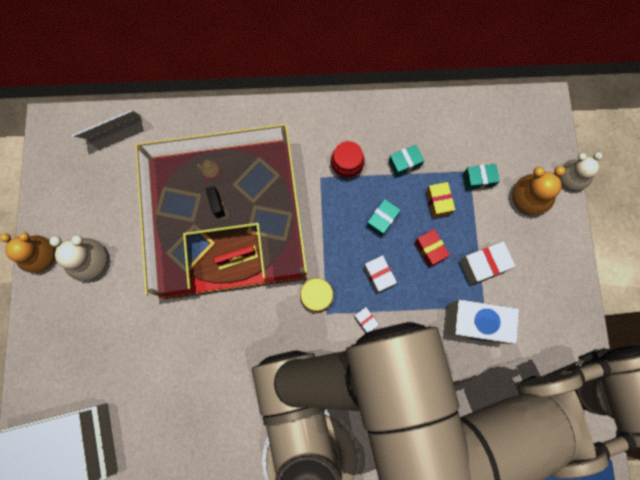

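View pics/side0.png

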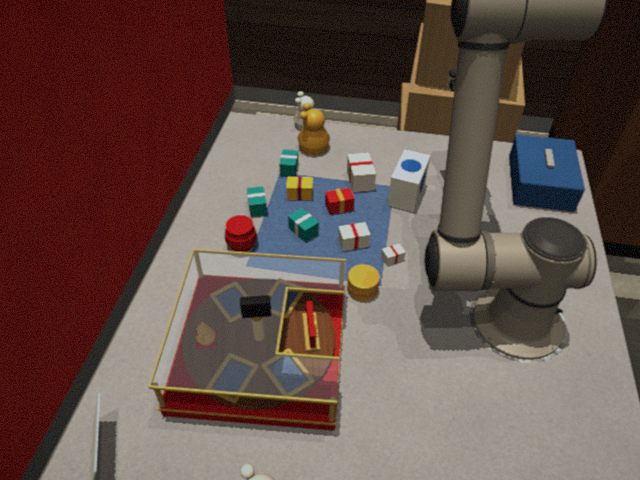

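The top view shows:
- **Whites:** (380,273) is middle-sized, (366,320) small and (490,262) large. I take the one at (380,273).
- **Teals:** (383,217), (407,159) and (482,176). I take (383,217), the nearest to the base.
- **Red:** (433,247).
- **Yellow:** (441,199), but I need to check its ribbon colour.
- **Carousel:** centred near (220,210), with the plaque at the gap and the handle near (215,202).

Next is an enlarged crop to confirm, plus measurements.

```bash
cat > meas.py <<'E'
from h import *
def boxes(im,c,z=0.05):
    hsv=cv2.cvtColor(im,cv2.COLOR_RGB2HSV); H,S,V=[hsv[...,i].astype(int) for i in range(3)]
    M={'teal':(H>70)&(H<95)&(S>120)&(V>60),'yellow':(H>20)&(H<32)&(S>150)&(V>120),'red':((H<6)|(H>174))&(S>150)&(V>90),'white':(S<50)&(V>165)}
    out=[]
    for k,m in M.items():
        m=cv2.morphologyEx(m.astype(np.uint8),cv2.MORPH_CLOSE,np.ones((9,9)))
        for ct in cv2.findContours(m,0,2)[0]:
            if cv2.contourArea(ct)<100: continue
            P=toplane(c,ct[:,0,:]+0.0,z)[:,:2]
            (x,y),(a,b),th=cv2.minAreaRect((P*1000).astype(np.float32))
            if a<b: a,b,th=b,a,th+90
            if 20<b<90 and a<140: out.append((k,ct[:,0].mean(0).round(),round(x),round(y),round(a),round(b),round((th+90)%180-90)))
    return out
E
python3 - <<'E'
from meas import *
s,im=grab('top'); c=cam('top')
for o in boxes(im,c): print(*o)
cr=im[130:345,320:530]; cv2.imwrite('pics/crop1.png',cv2.resize(cr[:,:,::-1],None,fx=2.7,fy=2.7,interpolation=cv2.INTER_CUBIC))
for p in [(442,191),(444,198),(440,200),(435,246),(432,248)]: print(p,im[p[1],p[0]])
E
```

```text
teal [384. 216.] 576 -207 78 52 -39
teal [482. 176.] 674 -468 75 49 -85
teal [407. 159.] 727 -276 75 50 -69
yellow [ 18. 244.] 548 719 48 36 -9
yellow [550. 184.] 647 -638 37 32 87
red [433. 247.] 491 -324 75 50 25
red [347. 157.] 738 -124 82 80 -3
white [297. 435.] 63 29 70 28 -2
white [599. 426.] 59 -674 64 59 9
white [467. 364.] 209 -379 78 47 -74
white [381. 273.] 433 -189 76 50 24
(442, 191) [214 221  93]
(444, 198) [194  82  89]
(440, 200) [203 169  92]
(435, 246) [214 219 106]
(432, 248) [212 215 105]
```

View pics/crop1.png

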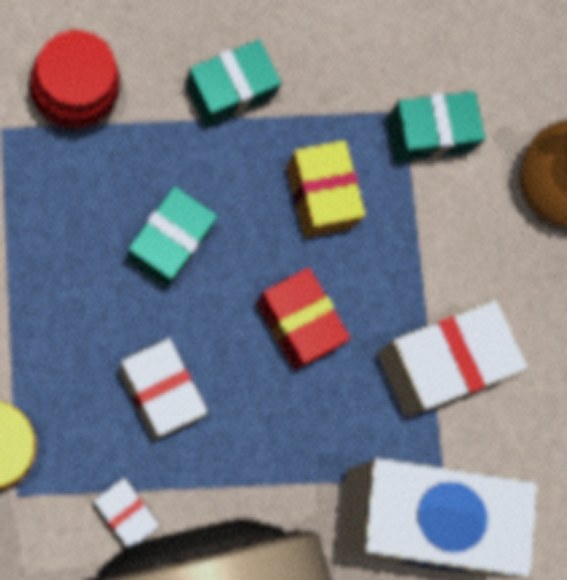

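The crop confirms these picks: middle white box at crop (163,388), nearest teal at (172,235), red at (303,317) and yellow at (328,188). The yellow box's ribbon is crimson-purple and there is no other yellow box, so all four are present. Now I measure the carousel.

```bash
cat > car.py <<'E'
from meas import *
def rect(P):
    (x,y),(a,b),th=cv2.minAreaRect((P*1000).astype(np.float32)); return [round(v,1) for v in (x,y,a,b,th)]
def handle(im,c,z=0.19,near=None):
    m=(im.max(2)<45).astype(np.uint8); out=[]
    for ct in cv2.findContours(m,0,2)[0]:
        if cv2.contourArea(ct)<40: continue
        P=toplane(c,ct[:,0],z)[:,:2]; r=rect(P)
        if near is None or np.hypot(r[0]-near[0],r[1]-near[1])<60: out.append(r)
    return out
E
python3 - <<'E'
from car import *
s,im=grab('top'); c=cam('top'); print(s['time'])
hsv=cv2.cvtColor(im,cv2.COLOR_RGB2HSV); H,S,V=[hsv[...,i].astype(int) for i in range(3)]
g=((H>18)&(H<36)&(S>90)&(V>110)); g[:,312:]=0; g[:,:130]=0; g[:110]=0;g[310:]=0
n,lab,st,_=cv2.connectedComponentsWithStats(g.astype(np.uint8),connectivity=8)
for i in range(1,n):
    if st[i,4]>30:
        v,u=np.where(lab==i); print(st[i], rect(toplane(c,np.c_[u,v],.128)[:,:2]))
v,u=np.where(g); print('all',rect(toplane(c,np.c_[u,v],.128)[:,:2]), cv2.boxPoints(cv2.minAreaRect(np.c_[u,v].astype(np.float32))).round())
sub=im[110:310,130:320]
print([ (r) for r in handle(im,c) if 0.2<r[0]/1000<.8 and r[1]>100])
for o in boxes(im,c):
    pass
y=((H>18)&(H<36)&(S>90)&(V>110)).astype(np.uint8); y=cv2.morphologyEx(y,cv2.MORPH_CLOSE,np.ones((7,7)))
for ct in cv2.findContours(y[:,420:470],0,2)[0]:
    if cv2.contourArea(ct)>80: print('yel',rect(toplane(c,ct[:,0]+[420,0],.05)[:,:2]))
cv2.imwrite('pics/crop2.png',cv2.resize(im[110:310,120:330,::-1],None,fx=2.8,fy=2.8,interpolation=cv2.INTER_CUBIC))
E
```

```text
0.2
[136 124 171 171 949] [599.4, 195.7, 373.5, 375.3, 5.6]
[182 222  83  67 723] [482.5, 182.3, 134.8, 187.9, 5.9]
[192 238  22  27 115] [488.4, 231.6, 16.8, 72.3, 55.1]
[300 279  12  31 276] [381.0, -4.7, 25.3, 68.7, 87.8]
all [557.1, 187.7, 459.6, 382.8, 5.6] [[134. 134.]
 [300. 123.]
 [313. 309.]
 [147. 320.]]
[[518.4, 165.8, 13.7, 90.0, 5.8], [591.9, 191.1, 74.9, 26.3, 15.2]]
yel [617.3, -357.1, 76.4, 50.9, 9.2]
```

View pics/crop2.png

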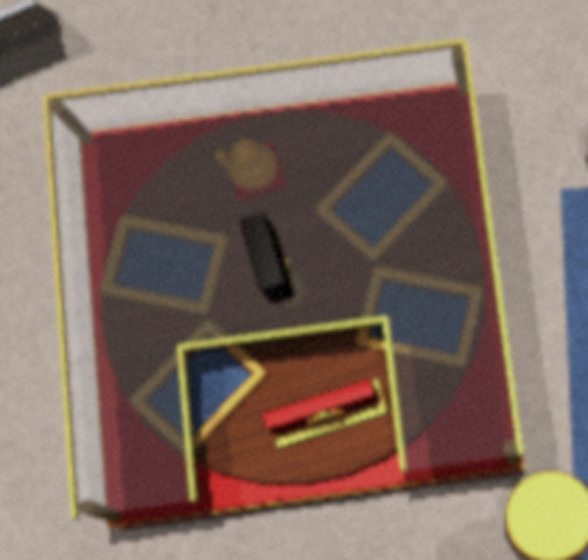

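The stand centre is about (599,196) mm with yaw 5.6°, and both the frame size and the gap position check out. The table has not settled into a detent yet. I'll move above the handle.

Emit:
{"op": "apply_moves", "data": {"delta_pos": [[0.375,0.625,0.25],[0.375,0.625,0.25],[0.375,0.625,0.25],[0.375,0.625,0.25],[0.375,0.625,0.25],[0.375,0.625,0.25],[0.375,0.625,0.25],[0.375,0.625,0.25]], "dr": [[0,0,0],[0,0,0],[0,0,0],[0,0,0],[0,0,0],[0,0,0],[0,0,0],[0,0,0]], "jaw": [1,1,1,1,1,1,1,1]}}

```text
time: 0.92
tool_pos: [0.3222, -0.2433, 0.3288]
tool_rot: [3.139, -0.002, 0.333]
contact_force: [0.1, 0.0, 0.1]
opening: 0.0919
grip_force: 0.0
```

Emit:
{"op": "apply_moves", "data": {"delta_pos": [[0.375,0.625,0],[0.375,0.625,0],[0.375,0.625,0],[0.375,0.625,0],[0.375,0.625,0],[0.375,0.625,0],[0.375,0.625,0],[0.375,0.625,0]], "dr": [[0,0,0],[0,0,0],[0,0,0],[0,0,0],[0,0,0],[0,0,0],[0,0,0],[0,0,0]], "jaw": [1,1,1,1,1,1,1,1]}}

```text
time: 1.58
tool_pos: [0.4727, 0.0093, 0.3262]
tool_rot: [-3.139, -0.001, 0.337]
contact_force: [-1.2, -0.4, -1.1]
opening: 0.0916
grip_force: 0.0
```

Emit:
{"op": "apply_moves", "data": {"delta_pos": [[0.3,0.475,0],[0.3,0.475,0],[0.3,0.475,0],[0.3,0.475,0],[0.3,0.475,0],[0.3,0.475,0],[0.3,0.475,0],[0.3,0.475,0]], "dr": [[0,0,-0.466],[0,0,-0.466],[0,0,-0.466],[0,0,-0.466],[0,0,-0.466],[0,0,-0.466],[0,0,-0.466],[0,0,-0.466]], "jaw": [1,1,1,1,1,0.6,0.6,0.6]}}

```text
time: 2.25
tool_pos: [0.5906, 0.1941, 0.3255]
tool_rot: [3.141, 0.002, 0.1]
contact_force: [-0.0, -0.4, 0.8]
opening: 0.0764
grip_force: 0.0
```

Run:
```python
from car import *
s,im=grab('wrist','w1.png'); c=cam('wrist',s); print(s['time'],s['tool_pos'],s['tool_rot'],s['qpos'])
print('pred handle top uv',proj(c,[[.599,.196,.19]]))
for r in handle(im,c): print(r)
```

```text
2.25 [0.59055611 0.19405992 0.32550804] [3.14092026e+00 2.00567448e-03 9.95414035e-02] [ 1.94520916e-01  4.85250987e-01  1.03451010e+00 -4.79832528e-04
  1.62389197e+00  1.66575019e+00]
pred handle top uv [[316.84714566 219.60279202]]
[467.7, 83.2, 24.3, 14.6, 10.6]
[448.4, 278.5, 23.2, 15.4, 4.8]
[507.4, -15.2, 103.1, 158.1, 9.1]
[526.7, 110.1, 46.8, 21.5, 37.6]
[448.1, 175.1, 184.8, 589.9, 2.6]
[599.4, 196.2, 66.2, 20.8, 15.7]
```

View pics/w1.png

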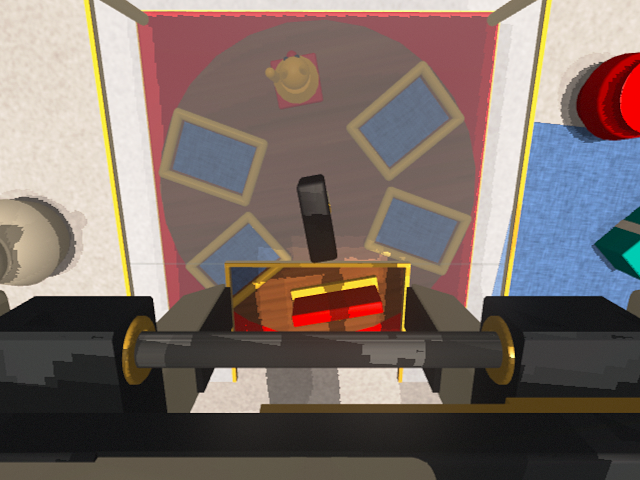

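The wrist view puts the handle at (317,219), about (599,196) mm with yaw 15.7°, the cat at (296,80) far away, and the plaque at the gap around (335,300). I'll descend, grip and turn counter-clockwise.

Emit:
{"op": "apply_moves", "data": {"delta_pos": [[0.0225,0.005,0],[0.0225,0.005,0],[0.0225,0.005,-0.1],[0.0225,0.005,-0.2],[0.0225,0.005,-0.3],[0.0225,0.005,-0.439],[0.0225,0.005,-0.439],[0.0225,0.005,-0.439]], "dr": [[0,0,0.32],[0,0,0.32],[0,0,0.32],[0,0,0.32],[0,0,0.32],[0,0,0.32],[0,0,0.32],[0,0,0.32]], "jaw": [0.6,0.6,0.6,0.6,0.6,0.6,0.6,0.6]}}

```text
time: 2.97
tool_pos: [0.5966, 0.1931, 0.147]
tool_rot: [-3.141, 0.009, 0.256]
contact_force: [-0.3, 1.0, -0.7]
opening: 0.0549
grip_force: 0.0
```

Emit:
{"op": "apply_moves", "data": {"delta_pos": [[0,0,0],[0,0,0],[0,0,0],[0,0,0],[0,0,0],[0,0,0]], "dr": [[0,0,0],[0,0,0],[0,0,0],[0,0,0],[0,0,0],[0,0,0]], "jaw": [0.1,0.1,0.1,0.1,0.1,0.1], "force": 35}}

```text
time: 3.47
tool_pos: [0.5998, 0.1962, 0.1523]
tool_rot: [-3.141, -0.002, 0.258]
contact_force: [-0.2, 0.6, 3.9]
opening: 0.0221
grip_force: 34.9
```

Emit:
{"op": "apply_moves", "data": {"delta_pos": [[0,0,0],[0,0,0],[0,0,0],[0,0,0],[0,0,0],[0,0,0]], "dr": [[0,0,0.15],[0,0,0.3],[0,0,0.45],[0,0,0.6],[0,0,0.75],[0,0,0.9]], "jaw": [0.1,0.1,0.1,0.1,0.1,0.1]}}

```text
time: 3.97
tool_pos: [0.5993, 0.1977, 0.1523]
tool_rot: [-3.139, -0.003, 0.712]
contact_force: [-3.6, 8.2, 4.5]
opening: 0.022
grip_force: 35.0
```

Emit:
{"op": "apply_moves", "data": {"delta_pos": [[0,0,0],[0,0,0],[0,0,0],[0,0,0],[0,0,0],[0,0,0],[0,0,0],[0,0,0]], "dr": [[0,0,0.15],[0,0,0.3],[0,0,0.45],[0,0,0.6],[0,0,0.75],[0,0,0.87],[0,0,0.87],[0,0,0.87]], "jaw": [0.1,0.1,0.1,0.1,0.1,0.1,0.1,0.1]}}

```text
time: 4.63
tool_pos: [0.5979, 0.1988, 0.1523]
tool_rot: [-3.139, -0.003, 1.145]
contact_force: [-8.8, 10.7, 5.9]
opening: 0.0219
grip_force: 35.0
```

Emit:
{"op": "apply_moves", "data": {"delta_pos": [[0,0,0],[0,0,0],[0,0,0],[0,0,0],[0,0,0.1],[0,0,0.2],[0,0,0.3],[0,0,0.4]], "dr": [[0,0,0],[0,0,0],[0,0,0],[0,0,0],[0,0,0],[0,0,0],[0,0,0],[0,0,0]], "jaw": [0.6,0.6,0.6,0.6,0.6,0.6,0.6,0.6]}}

```text
time: 5.3
tool_pos: [0.5993, 0.1949, 0.3129]
tool_rot: [3.142, 0.0, 1.142]
contact_force: [1.6, -0.0, -0.4]
opening: 0.0548
grip_force: 0.0
```

Run:
```python
from car import *
s,im=grab('top'); c=cam('top'); print(s['time'],s['qpos'],s['tool_pos'])
for o in boxes(im,c): print(*o)
s,im=grab('wrist'); c=cam('wrist',s)
print(handle(im,c,near=(599,196)))
```

```text
5.3 [ 1.93086477e-01  5.04836997e-01  1.03554984e+00 -2.77884202e-04
  1.60140314e+00  6.21741887e-01] [0.59933744 0.19494052 0.31293541]
teal [384. 216.] 576 -207 78 52 -39
teal [483. 176.] 673 -468 75 50 -86
teal [407. 159.] 727 -276 75 50 -69
yellow [ 18. 244.] 548 719 48 36 -11
yellow [547. 183.] 647 -638 35 32 87
red [244. 281.] 424 151 109 28 -75
red [433. 247.] 491 -324 76 50 25
red [346. 157.] 738 -124 82 80 -3
white [111. 470.] -1 458 86 36 54
white [235. 425.] 93 177 57 49 -20
white [381. 273.] 433 -189 76 49 24
white [162. 105.] 905 370 137 21 -81
[[597.5, 199.0, 66.9, 20.5, 65.6]]
```

The handle reads 65.6°, so bay2 is at the gap. Next I go to the white box.

Emit:
{"op": "apply_moves", "data": {"delta_pos": [[-0.2075,-0.48,0],[-0.2075,-0.48,0],[-0.2075,-0.48,0],[-0.2075,-0.48,0],[-0.2075,-0.48,0],[-0.2075,-0.48,0],[-0.2075,-0.48,0]], "dr": [[0,0,-0.72],[0,0,-0.72],[0,0,-0.72],[0,0,-0.72],[0,0,-0.72],[0,0,-0.72],[0,0,-0.72]], "jaw": [0.9,0.9,0.9,0.9,0.9,0.9,0.9]}}

```text
time: 5.98
tool_pos: [0.516, 0.0013, 0.3112]
tool_rot: [3.141, -0.0, 0.778]
contact_force: [0.2, 0.4, -0.4]
opening: 0.082
grip_force: 0.0
```

Emit:
{"op": "apply_moves", "data": {"delta_pos": [[-0.2075,-0.48,-0.25],[-0.2075,-0.48,-0.25],[-0.2075,-0.48,-0.25],[-0.2075,-0.48,-0.25],[-0.2075,-0.48,-0.25],[-0.2075,-0.48,-0.25],[-0.2075,-0.48,-0.25],[-0.2075,-0.48,-0.25]], "dr": [[0,0,-0.72],[0,0,-0.72],[0,0,-0.72],[0,0,-0.72],[0,0,-0.72],[0,0,-0.72],[0,0,-0.72],[0,0,-0.72]], "jaw": [0.9,0.9,0.9,0.9,0.9,0.9,0.9,0.9]}}

```text
time: 6.65
tool_pos: [0.4337, -0.1885, 0.2104]
tool_rot: [-3.14, 0.0, 0.421]
contact_force: [-0.1, -0.6, -0.2]
opening: 0.0826
grip_force: 0.0
```

Run:
```python
from car import *
s,im=grab('wrist','w2.png'); c=cam('wrist',s); print(s['tool_pos'],s['tool_rot'])
print(proj(c,[[.433,-.189,.05]]))
for o in boxes(im,c): print(*o)
```

```text
[ 0.43372656 -0.18846676  0.21043167] [-3.14002642e+00  3.78633247e-04  4.21192758e-01]
[[318.95169991 224.55833646]]
teal [389.  80.] 555 -191 49 38 51
teal [445.  51.] 592 -220 49 31 51
yellow [115. 199.] 384 -27 79 78 -53
yellow [601. 128.] 595 -361 53 32 -81
yellow [611.  67.] 637 -349 39 32 -81
red [492. 254.] 471 -333 50 30 -66
red [491. 193.] 510 -307 64 36 -66
red [99. 72.] 480 16 97 47 6
white [313. 317.] 353 -217 99 27 -66
white [239. 305.] 337 -160 44 38 22
white [182. 275.] 347 -101 62 37 -36
white [612. 244.] 517 -418 96 52 37
```

View pics/w2.png

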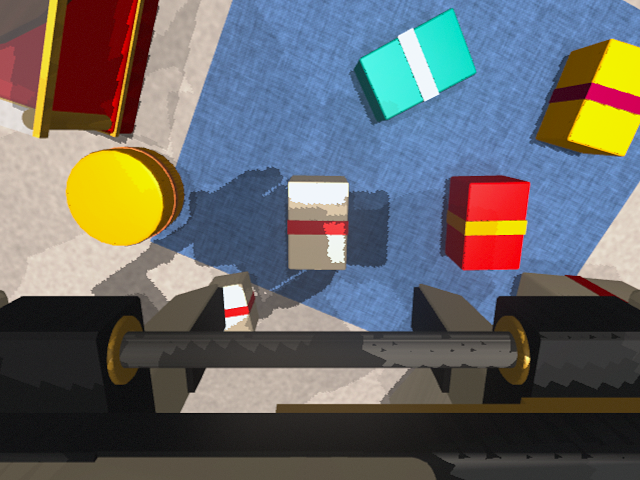

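The white box is centred at (318,226), as predicted, and the yellow box's ribbon is clearly purple. I'll refine the position along the box from its ribbon and top edges before descending.

Run:
```python
from car import *
im=cv2.imread('pics/w2.png')[:,:,::-1]
s=telemetry.observe(); c=cam('wrist',s)
hsv=cv2.cvtColor(im,cv2.COLOR_RGB2HSV).astype(int)
m=((hsv[...,0]<8)|(hsv[...,0]>172))&(hsv[...,1]>120); m[:150]=0;m[280:]=0;m[:,:280]=0;m[:,360:]=0
v,u=np.where(m); print(u.min(),u.max(),v.min(),v.max())
print(toplane(c,[[u.mean(),v.mean()],[318,183],[318,269],[318,226],[288,226],[348,226]],.05))
print(im[172:190,300].tolist())
```

```text
287 347 220 234
[[ 0.43083917 -0.18818554  0.05      ]
 [ 0.46487645 -0.17376354  0.05      ]
 [ 0.3974136  -0.20407026  0.05      ]
 [ 0.4321952  -0.18844513  0.05      ]
 [ 0.421918   -0.16556007  0.05      ]
 [ 0.44247303 -0.21133162  0.05      ]]
[[101, 134, 183], [101, 133, 183], [93, 121, 162], [104, 111, 123], [112, 104, 93], [112, 105, 96], [114, 106, 97], [112, 104, 95], [109, 101, 94], [153, 140, 120], [247, 239, 212], [242, 249, 246], [240, 246, 252], [241, 246, 251], [240, 246, 251], [241, 246, 251], [241, 246, 251], [241, 246, 251]]
```

Emit:
{"op": "apply_moves", "data": {"delta_pos": [[0,0,-0.1],[0,0,-0.2],[0,0,-0.3],[0,0,-0.38],[0,0,-0.44],[0,0,-0.48],[0,0,-0.48],[0,0,-0.48]], "dr": [[0,0,0],[0,0,0],[0,0,0],[0,0,0],[0,0,0],[0,0,0],[0,0,0],[0,0,0]], "jaw": [0.9,0.9,0.9,0.9,0.9,0.9,0.9,0.9]}}

```text
time: 7.37
tool_pos: [0.4345, -0.1874, 0.0192]
tool_rot: [-3.141, 0.0, 0.425]
contact_force: [-0.2, -0.7, 0.4]
opening: 0.0828
grip_force: 0.0
```

Emit:
{"op": "apply_moves", "data": {"delta_pos": [[0,0,0],[0,0,0],[0,0,0],[0,0,0],[0,0,0],[0,0,0],[0,0,0]], "dr": [[0,0,0],[0,0,0],[0,0,0],[0,0,0],[0,0,0],[0,0,0],[0,0,0]], "jaw": [0.4,0.4,0.4,0.4,0.4,0.4,0.4], "force": 30}}

```text
time: 7.95
tool_pos: [0.4336, -0.1886, 0.0196]
tool_rot: [3.141, -0.0, 0.422]
contact_force: [-0.6, 0.5, 5.3]
opening: 0.0495
grip_force: 29.9
```

The grip holds with a 49.5 mm opening. The box centre is about 2 mm behind the TCP along tool x. I'll lift and carry it over the gap.

Emit:
{"op": "apply_moves", "data": {"delta_pos": [[0,0,0.05],[0,0,0.13],[0,0,0.22],[0,0,0.31],[0,0,0.4],[0,0,0.5],[0,0,0.5]], "dr": [[0,0,0],[0,0,0],[0,0,0],[0,0,0],[0,0,0],[0,0,0],[0,0,0]], "jaw": [0.4,0.4,0.4,0.4,0.4,0.4,0.4]}}

```text
time: 8.53
tool_pos: [0.4364, -0.1904, 0.2263]
tool_rot: [3.131, -0.007, 0.423]
contact_force: [1.3, -2.4, -1.2]
opening: 0.0502
grip_force: 29.9
```

Emit:
{"op": "apply_moves", "data": {"delta_pos": [[0.012,0.08,0],[0.024,0.16,0],[0.036,0.24,0],[0.048,0.32,0],[0.06,0.4,0],[0.0625,0.48,0],[0.0625,0.5,0]], "dr": [[0,0,-0.1],[0,0,-0.2],[0,0,-0.3],[0,0,-0.4],[0,0,-0.5],[0,0,-0.6],[0,0,-0.648]], "jaw": [0.4,0.4,0.4,0.4,0.4,0.4,0.4]}}

```text
time: 9.12
tool_pos: [0.4578, 0.0152, 0.2183]
tool_rot: [-3.14, 0.001, 0.099]
contact_force: [-0.9, -0.7, -2.2]
opening: 0.0494
grip_force: 29.9
```

Emit:
{"op": "apply_moves", "data": {"delta_pos": [[0.012,0.08,0],[0.024,0.16,0],[0.036,0.24,0],[0.048,0.32,0],[0.06,0.4,0],[0.0625,0.435,0],[0.0625,0.435,0],[0.0625,0.435,0]], "dr": [[0,0,0],[0,0,0],[0,0,0],[0,0,0],[0,0,0],[0,0,0],[0,0,0],[0,0,0]], "jaw": [0.4,0.4,0.4,0.4,0.4,0.4,0.4,0.4]}}

```text
time: 9.78
tool_pos: [0.483, 0.1858, 0.2181]
tool_rot: [3.141, 0.002, 0.101]
contact_force: [-0.3, -0.9, -2.6]
opening: 0.05
grip_force: 29.9
```

Run:
```python
from car import *
s,im=grab('wrist','w3.png'); c=cam('wrist',s); print(s['tool_pos'],s['tool_rot'],s['opening'])
print('pred box top centre',proj(c,[[*(s['tool_pos'][:2]),s['tool_pos'][2]+.03]]))
a=np.radians(5.6);X=np.array([np.cos(a),np.sin(a)]);Y=np.array([-X[1],X[0]]);g=np.array([.599,.197])-.118*X
for p in [(0.0405,.0275),(.0405,-.0275)]: print('bay corner',proj(c,[[*(g+p[0]*X+p[1]*Y),.065]]))
```

```text
[0.4829875  0.18577943 0.2181089 ] [3.14087595e+00 1.80801708e-03 1.00627293e-01] 0.04997776350354992
pred box top centre [[319.37392169 342.17927156]]
bay corner [[283.58954676 176.8144049 ]]
bay corner [[353.47466569 176.9689142 ]]
```

View pics/w3.png

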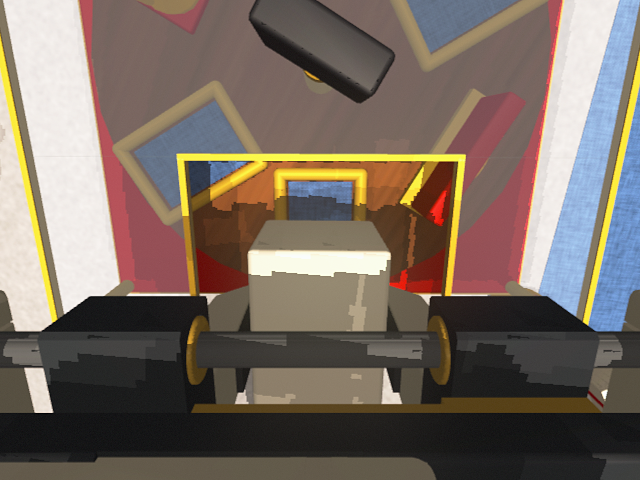

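The view shows bay2's far rail at v 170-180 and u 275-366, with the box held squarely above it; its far bottom edge is at v≈221 and u 262-380. I'll work out the final alignment.

Run:
```python
from car import *
im=cv2.imread('pics/w3.png')[:,:,::-1]
s=telemetry.observe(); c=cam('wrist',s); a=s['tool_rot'][2]; X=np.array([np.cos(a),np.sin(a)]);Y=np.array([-X[1],X[0]])
def rel(uv,z): d=toplane(c,[uv],z)[0,:2]-s['tool_pos'][:2]; return (1000*np.array([d@X,d@Y])).round(1)
print('box far bottom',rel((262,221),.1985),rel((380,221),.1985))
print('top far edge',rel((249,251),.2485),rel((390,251),.2485))
print('rail top mid far',rel((320,175),.065),'side rails mid',rel((280,195),.065),rel((360.5,195),.065))
print(im[160:230:1,320].tolist()[5:25]); print([ (u,im[190,u].tolist()) for u in list(range(268,292,2))+list(range(350,372,2))])
```

```text
box far bottom [34.  26.4] [ 33.9 -28.4]
top far edge [35. 24.] [ 34.9 -24. ]
rail top mid far [40.5 -1.4] side rails mid [24.7 30.5] [ 24.7 -33.8]
[[164, 96, 53], [157, 90, 48], [151, 95, 45], [186, 138, 43], [230, 172, 50], [246, 196, 51], [251, 210, 53], [251, 225, 59], [250, 248, 74], [250, 248, 73], [250, 241, 67], [251, 213, 53], [246, 197, 53], [238, 181, 52], [210, 152, 42], [147, 99, 38], [125, 93, 99], [109, 142, 192], [107, 133, 178], [111, 138, 185]]
[(268, [192, 107, 53]), (270, [187, 106, 53]), (272, [187, 108, 54]), (274, [172, 122, 44]), (276, [225, 168, 46]), (278, [246, 197, 53]), (280, [251, 212, 52]), (282, [203, 147, 44]), (284, [207, 152, 46]), (286, [110, 80, 32]), (288, [126, 99, 102]), (290, [93, 114, 150]), (350, [100, 122, 163]), (352, [126, 92, 85]), (354, [138, 92, 40]), (356, [196, 145, 43]), (358, [229, 174, 48]), (360, [250, 216, 56]), (362, [245, 194, 49]), (364, [231, 175, 46]), (366, [171, 121, 45]), (368, [142, 84, 46]), (370, [141, 83, 43])]
```

Emit:
{"op": "apply_moves", "data": {"delta_pos": [[-0.003,-0.003,-0.06],[-0.003,-0.003,-0.13],[-0.003,-0.003,-0.2],[-0.003,-0.003,-0.26],[-0.003,-0.003,-0.3],[-0.003,-0.003,-0.33],[-0.003,-0.003,-0.345],[-0.003,-0.003,-0.345]], "dr": [[0,0,0],[0,0,0],[0,0,0],[0,0,0],[0,0,0],[0,0,0],[0,0,0],[0,0,0]], "jaw": [0.4,0.4,0.4,0.4,0.4,0.4,0.4,0.4]}}

```text
time: 10.5
tool_pos: [0.4816, 0.1829, 0.0799]
tool_rot: [3.141, 0.003, 0.097]
contact_force: [-1.2, -0.6, -2.5]
opening: 0.0498
grip_force: 29.9
```

Emit:
{"op": "apply_moves", "data": {"delta_pos": [[0,0,-0.004],[0,0,-0.008],[0,0,-0.011],[0,0,-0.011]], "dr": [[0,0,0],[0,0,0],[0,0,0],[0,0,0]], "jaw": [0.4,0.4,0.4,0.4]}}

```text
time: 10.83
tool_pos: [0.4826, 0.1842, 0.0772]
tool_rot: [3.142, -0.001, 0.099]
contact_force: [-0.1, -0.4, -2.6]
opening: 0.0493
grip_force: 29.9
```

Emit:
{"op": "apply_moves", "data": {"delta_pos": [[0,0,-0.003],[0,0,-0.006],[0,0,-0.006],[0,0,-0.006]], "dr": [[0,0,0],[0,0,0],[0,0,0],[0,0,0]], "jaw": [0.4,0.4,0.4,0.4]}}

```text
time: 11.17
tool_pos: [0.4826, 0.1843, 0.0746]
tool_rot: [3.142, -0.001, 0.099]
contact_force: [0.1, -0.6, 1.9]
opening: 0.0497
grip_force: 29.9
```

Contact at the expected height of z = 0.0746, so the box is on the bay floor. I'll release, rise and look.

Emit:
{"op": "apply_moves", "data": {"delta_pos": [[0,0,0],[0,0,0],[0,0,0],[0,0,0.05],[0,0,0.13],[0,0,0.22],[0,0,0.31],[0,0,0.4]], "dr": [[0,0,0],[0,0,0],[0,0,0],[0,0,0],[0,0,0],[0,0,0],[0,0,0],[0,0,0]], "jaw": [0.75,0.75,0.75,0.75,0.75,0.75,0.75,0.75]}}

```text
time: 11.83
tool_pos: [0.4819, 0.1842, 0.236]
tool_rot: [3.141, 0.0, 0.099]
contact_force: [0.7, -0.0, 0.5]
opening: 0.0687
grip_force: 0.0
```

Run:
```python
from car import *
s,im=grab('wrist','w4.png'); c=cam('wrist',s); print(s['tool_pos'],s['tool_rot'],s['time'])
cv2.imwrite('pics/w4c.png',im[120:360,100:540,::-1])
```

```text
[0.48194435 0.18418681 0.23601219] [3.14145076e+00 3.23471889e-04 9.88143451e-02] 11.8333
```

View pics/w4c.png

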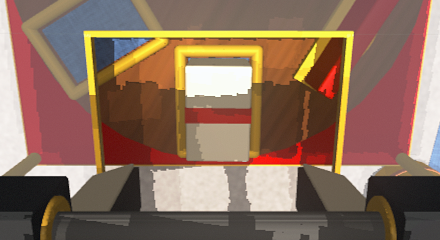

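The white box lies flat and square inside the rails at crop (218,110). Next I turn to bay1.

Emit:
{"op": "apply_moves", "data": {"delta_pos": [[0,0,0.08],[0,0,0.16],[0.1,0.01,0.16],[0.2,0.02,0.16],[0.2925,0.032,0.16],[0.2925,0.032,0.16],[0.2925,0.032,0.16],[0.2925,0.032,0.16]], "dr": [[0,0,1],[0,0,1],[0,0,1],[0,0,1],[0,0,1],[0,0,1],[0,0,1],[0,0,1]], "jaw": [0.6,0.6,0.6,0.6,0.6,0.6,0.6,0.6]}}

```text
time: 12.55
tool_pos: [0.5988, 0.197, 0.2975]
tool_rot: [-3.141, 0.002, 0.599]
contact_force: [-0.1, -0.7, -0.1]
opening: 0.0554
grip_force: 0.0
```

Emit:
{"op": "apply_moves", "data": {"delta_pos": [[0,0,0],[0,0,0],[0,0,0],[0,0,0],[0,0,0]], "dr": [[0,0,1],[0,0,1],[0,0,1],[0,0,1],[0,0,1]], "jaw": [0.6,0.6,0.6,0.6,0.6]}}

```text
time: 12.97
tool_pos: [0.5981, 0.1972, 0.2998]
tool_rot: [3.14, -0.001, 1.104]
contact_force: [1.1, -0.2, 0.1]
opening: 0.0552
grip_force: 0.0
```

Emit:
{"op": "apply_moves", "data": {"delta_pos": [[0,0,0],[0,0,-0.1],[0,0,-0.2],[0,0,-0.29],[0,0,-0.37],[0,0,-0.37],[0,0,-0.37]], "dr": [[0,0,0.09],[0,0,0.09],[0,0,0.09],[0,0,0.09],[0,0,0.09],[0,0,0.09],[0,0,0.09]], "jaw": [0.6,0.6,0.6,0.6,0.6,0.6,0.6]}}

```text
time: 13.55
tool_pos: [0.5982, 0.197, 0.1503]
tool_rot: [-3.14, 0.001, 1.141]
contact_force: [0.4, 0.0, 0.2]
opening: 0.0553
grip_force: 0.0
```

Emit:
{"op": "apply_moves", "data": {"delta_pos": [[0,0,0],[0,0,0],[0,0,0],[0,0,0],[0,0,0],[0,0,0]], "dr": [[0,0,0],[0,0,0],[0,0,0],[0,0,0],[0,0,0],[0,0,0]], "jaw": [0.1,0.1,0.1,0.1,0.1,0.1], "force": 35}}

```text
time: 14.05
tool_pos: [0.5976, 0.1981, 0.1514]
tool_rot: [-3.138, -0.0, 1.144]
contact_force: [-9.0, 3.4, 8.3]
opening: 0.022
grip_force: 35.0
```

Emit:
{"op": "apply_moves", "data": {"delta_pos": [[0,0,0],[0,0,0],[0,0,0],[0,0,0],[0,0,0],[0,0,0],[0,0,0],[0,0,0]], "dr": [[0,0,0.08],[0,0,0.2],[0,0,0.33],[0,0,0.46],[0,0,0.6],[0,0,0.73],[0,0,0.87],[0,0,1]], "jaw": [0.1,0.1,0.1,0.1,0.1,0.1,0.1,0.1]}}

```text
time: 14.72
tool_pos: [0.5961, 0.1984, 0.1514]
tool_rot: [-3.136, -0.002, 1.647]
contact_force: [-16.8, 3.1, 10.4]
opening: 0.0218
grip_force: 35.1
```

Emit:
{"op": "apply_moves", "data": {"delta_pos": [[0,0,0],[0,0,0],[0,0,0],[0,0,0],[0,0,0],[0,0,0],[0,0,0],[0,0,0]], "dr": [[0,0,0.13],[0,0,0.27],[0,0,0.4],[0,0,0.54],[0,0,0.68],[0,0,0.8],[0,0,0.92],[0,0,1]], "jaw": [0.1,0.1,0.1,0.1,0.1,0.1,0.1,0.1]}}

```text
time: 15.38
tool_pos: [0.5956, 0.1963, 0.1504]
tool_rot: [-3.133, -0.003, 2.147]
contact_force: [-15.9, -7.1, 6.6]
opening: 0.022
grip_force: 34.9
```

Emit:
{"op": "apply_moves", "data": {"delta_pos": [[0,0,0],[0,0,0],[0,0,0]], "dr": [[0,0,0.05],[0,0,0.09],[0,0,0.09]], "jaw": [0.1,0.1,0.1]}}

```text
time: 15.63
tool_pos: [0.5956, 0.1961, 0.1504]
tool_rot: [-3.134, -0.003, 2.19]
contact_force: [-16.1, -5.9, 7.7]
opening: 0.0222
grip_force: 35.0
```

Emit:
{"op": "apply_moves", "data": {"delta_pos": [[0,0,0],[0,0,0],[0,0,0],[0,0,0],[0,0,0.1],[0,0,0.2],[0,0,0.3],[0,0,0.4]], "dr": [[0,0,0],[0,0,0],[0,0,0],[0,0,0],[0,0,0],[0,0,0],[0,0,0],[0,0,0]], "jaw": [0.6,0.6,0.6,0.6,0.6,0.6,0.6,0.6]}}

```text
time: 16.3
tool_pos: [0.5992, 0.197, 0.3123]
tool_rot: [3.141, 0.0, 2.189]
contact_force: [2.2, -0.3, -1.1]
opening: 0.0551
grip_force: 0.0
```

Run:
```python
from car import *
s,im=grab('top'); c=cam('top'); print(s['time'],s['qpos'],s['tool_pos'],s['tool_rot'])
for o in boxes(im,c): print(*o)
s,im=grab('wrist'); c=cam('wrist',s)
print(handle(im,c,near=(599,196)))
```

```text
16.3 [ 1.96202093e-01  5.05640814e-01  1.03588808e+00  1.44119436e-05
  1.59962750e+00 -4.21679085e-01] [0.59921657 0.19699889 0.31230357] [3.14118871e+00 1.65416636e-04 2.18867789e+00]
teal [384. 216.] 576 -207 78 52 -39
teal [482. 176.] 674 -468 75 49 -85
teal [407. 159.] 727 -276 75 50 -69
yellow [ 18. 244.] 548 718 48 34 -9
yellow [442. 200.] 614 -356 69 46 9
yellow [550. 184.] 647 -638 36 32 87
red [244. 281.] 424 153 110 28 -76
red [433. 248.] 492 -324 76 50 25
red [346. 157.] 738 -124 82 80 -3
white [109. 469.] -1 459 81 35 55
white [234. 425.] 95 175 57 49 -29
[[593.0, 199.8, 20.7, 63.7, 35.5]]
```

The handle is at 125.5°, so bay1 is at the gap. The drag while gripping puts the true axis nearer (595.5,196.5), which makes the gap (478,185); that agrees with the wrist view. Next is the teal box.

Emit:
{"op": "apply_moves", "data": {"delta_pos": [[-0.03,-0.505,0],[-0.03,-0.505,0],[-0.03,-0.505,0],[-0.03,-0.505,0],[-0.03,-0.505,0],[-0.03,-0.505,0]], "dr": [[0,0,0.272],[0,0,0.272],[0,0,0.272],[0,0,0.272],[0,0,0.272],[0,0,0.272]], "jaw": [0.9,0.9,0.9,0.9,0.9,0.9]}}

```text
time: 16.9
tool_pos: [0.5871, -0.0116, 0.3099]
tool_rot: [-3.139, 0.002, 2.318]
contact_force: [0.3, 0.2, 0.5]
opening: 0.0824
grip_force: 0.0
```

Emit:
{"op": "apply_moves", "data": {"delta_pos": [[-0.03,-0.505,-0.25],[-0.03,-0.505,-0.25],[-0.03,-0.505,-0.25],[-0.03,-0.505,-0.25],[-0.03,-0.505,-0.25],[-0.03,-0.505,-0.25],[-0.03,-0.505,-0.25],[-0.03,-0.505,-0.25]], "dr": [[0,0,0.272],[0,0,0.272],[0,0,0.272],[0,0,0.272],[0,0,0.272],[0,0,0.272],[0,0,0.272],[0,0,0.272]], "jaw": [0.9,0.9,0.9,0.9,0.9,0.9,0.9,0.9]}}

```text
time: 17.57
tool_pos: [0.5751, -0.2073, 0.2094]
tool_rot: [3.141, -0.002, 2.459]
contact_force: [-0.3, 0.7, 0.3]
opening: 0.0827
grip_force: 0.0
```

```bash
cat > rel.py <<'E'
from car import *
def top(color):
    s,im=grab('wrist',f'r_{color}.png'); c=cam('wrist',s)
    hsv=cv2.cvtColor(im,cv2.COLOR_RGB2HSV); H,S,V=[hsv[...,i].astype(int) for i in range(3)]
    m={'teal':(H>70)&(H<95)&(S>90),'yellow':(H>20)&(H<34)&(S>130),'red':((H<8)|(H>172))&(S>130)}[color]
    m[330:]=0; m&=V>60
    bright=m&(V>150) # lit or not, report both
    a=s['tool_rot'][2]; X=np.array([np.cos(a),np.sin(a)]);Y=np.array([-X[1],X[0]])
    uv0=proj(c,[[*s['tool_pos'][:2],.05]])[0]
    mm=cv2.morphologyEx(m.astype(np.uint8),cv2.MORPH_CLOSE,np.ones((21,21)))
    best=min((ct for ct in cv2.findContours(mm,0,2)[0] if cv2.contourArea(ct)>1500),key=lambda ct:np.hypot(*(ct[:,0].mean(0)-uv0)))
    P=toplane(c,best[:,0],.05)[:,:2]-s['tool_pos'][:2]; P=np.c_[P@X,P@Y]*1000
    print('tool',s['tool_pos'].round(4),a.round(3),s['time']); print('uv0',uv0,'bbox',cv2.boundingRect(best))
    print('rect rel tool (mm)',rect(P/1000)); print(cv2.boxPoints(cv2.minAreaRect(P.astype(np.float32))).round(1).tolist())
    u0,v0,w,h=cv2.boundingRect(best); cu=int(u0+w/2)
    print('col V',[(v,int(V[v,cu])) for v in range(v0-4,v0+22,2)])
E
python3 -c "from rel import *; top('teal')"
```

```text
tool [ 0.5751 -0.2073  0.2094] 2.459 17.5667
uv0 [317.94809551 224.89969599] bbox (288, 173, 61, 94)
rect rel tool (mm) [3.3, -0.0, 78.9, 49.4, 0.1]
[[-36.20000076293945, 24.600000381469727], [-36.099998474121094, -24.799999237060547], [42.79999923706055, -24.700000762939453], [42.70000076293945, 24.700000762939453]]
col V [(169, 104), (171, 99), (173, 63), (175, 64), (177, 64), (179, 98), (181, 119), (183, 115), (185, 117), (187, 116), (189, 116), (191, 115), (193, 116)]
```

View pics/r_teal.png

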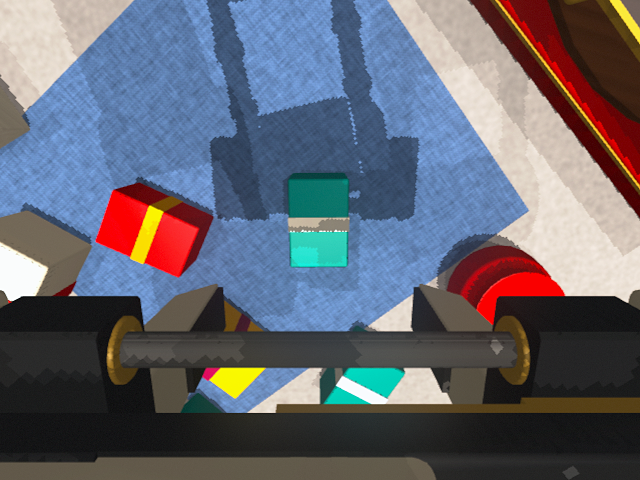

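The nearest teal box is at (318,223) with its top spanning v 179-267, so its centre is +1.6 mm along tool x. I'll correct for that, descend and grip.

Emit:
{"op": "apply_moves", "data": {"delta_pos": [[-0.003,0.0025,-0.1],[-0.003,0.0025,-0.2],[-0.003,0.0025,-0.3],[-0.003,0.0025,-0.38],[-0.003,0.0025,-0.44],[-0.003,0.0025,-0.477],[-0.003,0.0025,-0.477],[-0.003,0.0025,-0.477]], "dr": [[0,0,0],[0,0,0],[0,0,0],[0,0,0],[0,0,0],[0,0,0],[0,0,0],[0,0,0]], "jaw": [0.9,0.9,0.9,0.9,0.9,0.9,0.9,0.9]}}

```text
time: 18.28
tool_pos: [0.5749, -0.2045, 0.02]
tool_rot: [3.141, 0.0, 2.463]
contact_force: [-0.1, -1.2, 0.8]
opening: 0.0828
grip_force: 0.0
```

Emit:
{"op": "apply_moves", "data": {"delta_pos": [[0,0,0],[0,0,0],[0,0,0],[0,0,0],[0,0,0],[0,0,0],[0,0,0]], "dr": [[0,0,0],[0,0,0],[0,0,0],[0,0,0],[0,0,0],[0,0,0],[0,0,0]], "jaw": [0.4,0.4,0.4,0.4,0.4,0.4,0.4], "force": 30}}

```text
time: 18.87
tool_pos: [0.5743, -0.2061, 0.0201]
tool_rot: [3.141, 0.001, 2.461]
contact_force: [-0.7, 0.7, 4.8]
opening: 0.0493
grip_force: 30.0
```

Emit:
{"op": "apply_moves", "data": {"delta_pos": [[0,0,0.05],[0,0,0.13],[0,0,0.22],[0,0,0.31],[0,0,0.4],[0,0,0.5],[0,0,0.5]], "dr": [[0,0,0],[0,0,0],[0,0,0],[0,0,0],[0,0,0],[0,0,0],[0,0,0]], "jaw": [0.4,0.4,0.4,0.4,0.4,0.4,0.4]}}

```text
time: 19.45
tool_pos: [0.5771, -0.2074, 0.2281]
tool_rot: [3.139, 0.014, 2.461]
contact_force: [1.5, -1.4, -0.5]
opening: 0.0496
grip_force: 30.0
```

Emit:
{"op": "apply_moves", "data": {"delta_pos": [[-0.019,0.08,0],[-0.038,0.16,0],[-0.057,0.24,0],[-0.076,0.32,0],[-0.095,0.4,0],[-0.116,0.489,0],[-0.116,0.489,0]], "dr": [[0,0,0.13],[0,0,0.26],[0,0,0.39],[0,0,0.52],[0,0,0.65],[0,0,0.778],[0,0,0.778]], "jaw": [0.4,0.4,0.4,0.4,0.4,0.4,0.4]}}

```text
time: 20.03
tool_pos: [0.5256, -0.0049, 0.2191]
tool_rot: [3.139, -0.003, 2.857]
contact_force: [0.3, 0.6, -2.3]
opening: 0.0497
grip_force: 30.0
```

Emit:
{"op": "apply_moves", "data": {"delta_pos": [[-0.019,0.08,0],[-0.038,0.16,0],[-0.057,0.24,0],[-0.076,0.32,0],[-0.095,0.4,0],[-0.116,0.489,0],[-0.116,0.489,0],[-0.116,0.489,0]], "dr": [[0,0,0.13],[0,0,0.26],[0,0,0.39],[0,0,0.52],[0,0,0.65],[0,0,0.778],[0,0,0.778],[0,0,0.778]], "jaw": [0.4,0.4,0.4,0.4,0.4,0.4,0.4,0.4]}}

```text
time: 20.7
tool_pos: [0.4806, 0.1866, 0.219]
tool_rot: [-3.141, -0.001, -3.041]
contact_force: [-0.6, -0.3, -1.5]
opening: 0.0498
grip_force: 30.0
```

Run:
```python
from car import *
s,im=grab('wrist','w5.png'); c=cam('wrist',s); print(s['tool_pos'],s['tool_rot'],s['opening'],s['time'])
print('pred rail centre lines far', proj(c,[[.478-.0455*np.cos(.098),.185-.0455*np.sin(.098),.065]]))
cv2.imwrite('pics/w5c.png',cv2.resize(im[120:340,180:460,::-1],None,fx=2,fy=2))
```

```text
[0.48062268 0.18657157 0.21902969] [-3.14142615e+00 -8.36891056e-04 -3.04141387e+00] 0.04975607491175395 20.7
pred rail centre lines far [[316.09852606 166.13626781]]
```

View pics/w5c.png

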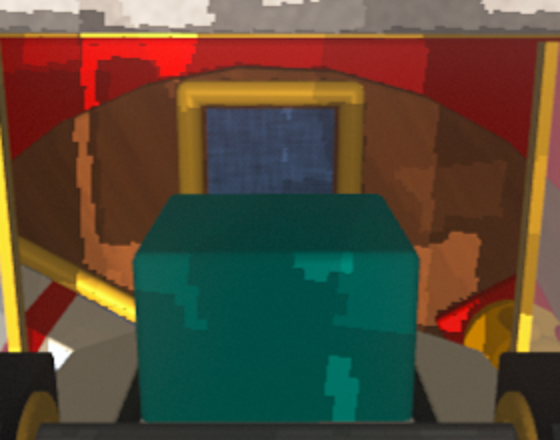

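Bay1's far rail sits at v≈166.5, u≈315, matching a bay centre of (478,184.5). The teal box is held squarely with nearly zero offset. I'll shift by (-2.5,-1.2) mm and lower it.

Emit:
{"op": "apply_moves", "data": {"delta_pos": [[-0.006,-0.003,-0.06],[-0.006,-0.003,-0.13],[-0.006,-0.003,-0.2],[-0.006,-0.003,-0.26],[-0.006,-0.003,-0.3],[-0.006,-0.003,-0.33],[-0.006,-0.003,-0.345],[-0.006,-0.003,-0.345]], "dr": [[0,0,0],[0,0,0],[0,0,0],[0,0,0],[0,0,0],[0,0,0],[0,0,0],[0,0,0]], "jaw": [0.4,0.4,0.4,0.4,0.4,0.4,0.4,0.4]}}

```text
time: 21.42
tool_pos: [0.4786, 0.1826, 0.0802]
tool_rot: [-3.141, -0.003, -3.047]
contact_force: [0.3, 0.3, -2.1]
opening: 0.0499
grip_force: 30.0
```

Emit:
{"op": "apply_moves", "data": {"delta_pos": [[0,0,-0.004],[0,0,-0.008],[0,0,-0.012],[0,0,-0.014],[0,0,-0.014],[0,0,-0.014]], "dr": [[0,0,0],[0,0,0],[0,0,0],[0,0,0],[0,0,0],[0,0,0]], "jaw": [0.4,0.4,0.4,0.4,0.4,0.4]}}

```text
time: 21.92
tool_pos: [0.479, 0.1842, 0.0762]
tool_rot: [3.141, 0.001, -3.044]
contact_force: [0.1, 0.2, -1.9]
opening: 0.0496
grip_force: 30.0
```

Emit:
{"op": "apply_moves", "data": {"delta_pos": [[0,0,-0.003],[0,0,-0.005],[0,0,-0.005],[0,0,-0.005]], "dr": [[0,0,0],[0,0,0],[0,0,0],[0,0,0]], "jaw": [0.4,0.4,0.4,0.4]}}

```text
time: 22.25
tool_pos: [0.4792, 0.1842, 0.075]
tool_rot: [3.141, 0.001, -3.044]
contact_force: [-3.3, -0.1, 7.1]
opening: 0.0494
grip_force: 30.0
```

Emit:
{"op": "apply_moves", "data": {"delta_pos": [[0,0,0],[0,0,0],[0,0,0],[0,0,0.05],[0,0,0.13],[0,0,0.22],[0,0,0.31],[0,0,0.4]], "dr": [[0,0,0],[0,0,0],[0,0,0],[0,0,0],[0,0,0],[0,0,0],[0,0,0],[0,0,0]], "jaw": [0.75,0.75,0.75,0.75,0.75,0.75,0.75,0.75]}}

```text
time: 22.92
tool_pos: [0.4786, 0.184, 0.2355]
tool_rot: [3.142, -0.0, -3.044]
contact_force: [1.6, 0.0, -0.8]
opening: 0.0688
grip_force: 0.0
```

```bash
cat > placed.py <<'E'
from car import *
def placed(color):
    s,im=grab('wrist',f'p_{color}.png'); c=cam('wrist',s)
    hsv=cv2.cvtColor(im,cv2.COLOR_RGB2HSV); H,S,V=[hsv[...,i].astype(int) for i in range(3)]
    m={'teal':(H>70)&(H<98)&(S>90),'yellow':(H>24)&(H<34)&(S>130),'red':((H<8)|(H>172))&(S>130)}[color]&(V>50)
    m=m.astype(np.uint8); k=np.zeros_like(m); b=proj(c,[[.478,.1845,.105]])[0]; cv2.circle(k,tuple(int(x) for x in b),75,1,-1); m&=k
    m=cv2.morphologyEx(m,cv2.MORPH_CLOSE,np.ones((21,21)))
    ct=max(cv2.findContours(m,0,2)[0],key=cv2.contourArea)
    print(s['tool_pos'].round(4),s['tool_rot'][2],s['time'],b,cv2.boundingRect(ct)); print('top rect z.105',rect(toplane(c,ct[:,0],.105)[:,:2]),'expect 478 184.5 76 50 5.6')
E
python3 -c "from placed import *; placed('teal')"
```

```text
[0.4786 0.184  0.2355] -3.0443480911735787 22.9167 [318.29527366 232.51261554] (285, 178, 67, 104)
top rect z.105 [477.2, 184.1, 80.5, 48.8, 5.6] expect 478 184.5 76 50 5.6
```

The teal box is in place and square at 5.6°. Next is a 120° turn past the cat to bay5.

Emit:
{"op": "apply_moves", "data": {"delta_pos": [[0,0,0.08],[0,0,0.16],[0.1,0.01,0.16],[0.2,0.02,0.16],[0.2935,0.031,0.16],[0.2935,0.031,0.16],[0.2935,0.031,0.16],[0.2935,0.031,0.16]], "dr": [[0,0,-1],[0,0,-1],[0,0,-1],[0,0,-1],[0,0,-1],[0,0,-1],[0,0,-1],[0,0,-1]], "jaw": [0.6,0.6,0.6,0.6,0.6,0.6,0.6,0.6]}}

```text
time: 23.63
tool_pos: [0.5958, 0.1964, 0.297]
tool_rot: [-3.141, -0.002, 2.739]
contact_force: [-1.2, -0.2, -0.0]
opening: 0.0549
grip_force: 0.0
```

Emit:
{"op": "apply_moves", "data": {"delta_pos": [[0,0,0],[0,0,0],[0,0,0],[0,0,0],[0,0,0]], "dr": [[0,0,-1],[0,0,-1],[0,0,-1],[0,0,-1],[0,0,-1]], "jaw": [0.6,0.6,0.6,0.6,0.6]}}

```text
time: 24.05
tool_pos: [0.5951, 0.1966, 0.2993]
tool_rot: [3.14, 0.001, 2.235]
contact_force: [0.3, 0.1, -0.3]
opening: 0.0549
grip_force: 0.0
```

Emit:
{"op": "apply_moves", "data": {"delta_pos": [[0,0,0],[0,0,-0.1],[0,0,-0.2],[0,0,-0.29],[0,0,-0.37],[0,0,-0.37],[0,0,-0.37]], "dr": [[0,0,-0.09],[0,0,-0.09],[0,0,-0.09],[0,0,-0.09],[0,0,-0.09],[0,0,-0.09],[0,0,-0.09]], "jaw": [0.6,0.6,0.6,0.6,0.6,0.6,0.6]}}

```text
time: 24.63
tool_pos: [0.5952, 0.1964, 0.1499]
tool_rot: [-3.139, -0.001, 2.197]
contact_force: [0.9, 0.8, 1.2]
opening: 0.0552
grip_force: 0.0
```

Emit:
{"op": "apply_moves", "data": {"delta_pos": [[0,0,0],[0,0,0],[0,0,0],[0,0,0],[0,0,0],[0,0,0]], "dr": [[0,0,0],[0,0,0],[0,0,0],[0,0,0],[0,0,0],[0,0,0]], "jaw": [0.1,0.1,0.1,0.1,0.1,0.1], "force": 35}}

```text
time: 25.13
tool_pos: [0.5958, 0.1959, 0.1508]
tool_rot: [-3.14, 0.0, 2.194]
contact_force: [-2.1, -2.3, 3.8]
opening: 0.0218
grip_force: 35.0
```

Almost no side force, so the axis position is good. Now I turn.

Emit:
{"op": "apply_moves", "data": {"delta_pos": [[0,0,0],[0,0,0],[0,0,0],[0,0,0],[0,0,0],[0,0,0],[0,0,0],[0,0,0]], "dr": [[0,0,0.08],[0,0,0.2],[0,0,0.33],[0,0,0.46],[0,0,0.6],[0,0,0.73],[0,0,0.87],[0,0,1]], "jaw": [0.1,0.1,0.1,0.1,0.1,0.1,0.1,0.1]}}

```text
time: 25.8
tool_pos: [0.5956, 0.1956, 0.1508]
tool_rot: [-3.14, -0.001, 2.696]
contact_force: [-7.1, -2.9, 6.6]
opening: 0.0215
grip_force: 35.1
```

Emit:
{"op": "apply_moves", "data": {"delta_pos": [[0,0,0],[0,0,0],[0,0,0],[0,0,0],[0,0,0],[0,0,0],[0,0,0],[0,0,0]], "dr": [[0,0,0.13],[0,0,0.27],[0,0,0.4],[0,0,0.54],[0,0,0.68],[0,0,0.8],[0,0,0.92],[0,0,1]], "jaw": [0.1,0.1,0.1,0.1,0.1,0.1,0.1,0.1]}}

```text
time: 26.47
tool_pos: [0.5955, 0.1952, 0.1508]
tool_rot: [-3.14, -0.002, -3.086]
contact_force: [-6.9, -6.0, 6.6]
opening: 0.0219
grip_force: 35.0
```

Emit:
{"op": "apply_moves", "data": {"delta_pos": [[0,0,0],[0,0,0],[0,0,0],[0,0,0],[0,0,0],[0,0,0],[0,0,0],[0,0,0]], "dr": [[0,0,0.13],[0,0,0.27],[0,0,0.4],[0,0,0.54],[0,0,0.68],[0,0,0.8],[0,0,0.92],[0,0,1]], "jaw": [0.1,0.1,0.1,0.1,0.1,0.1,0.1,0.1]}}

```text
time: 27.13
tool_pos: [0.5955, 0.1948, 0.1508]
tool_rot: [-3.141, -0.003, -2.587]
contact_force: [-6.6, -6.9, 6.0]
opening: 0.0221
grip_force: 35.1
```

Emit:
{"op": "apply_moves", "data": {"delta_pos": [[0,0,0],[0,0,0],[0,0,0],[0,0,0],[0,0,0],[0,0,0],[0,0,0],[0,0,0]], "dr": [[0,0,0.13],[0,0,0.27],[0,0,0.4],[0,0,0.54],[0,0,0.68],[0,0,0.8],[0,0,0.92],[0,0,1]], "jaw": [0.1,0.1,0.1,0.1,0.1,0.1,0.1,0.1]}}

```text
time: 27.8
tool_pos: [0.5959, 0.1945, 0.1508]
tool_rot: [-3.141, -0.003, -2.087]
contact_force: [-4.3, -8.3, 5.2]
opening: 0.0219
grip_force: 35.0
```

```bash
python3 -c "
from h import *
s=telemetry.observe();print(s['qpos'],s['tool_rot'],s['contact_force'],s['torque'],s['opening'])"
```

```text
[ 0.19464428  0.59155711  1.33024562 -0.00262395  1.2213464  -2.43000895] [-3.14116321e+00 -2.88318264e-03 -2.08683606e+00] [-4.27942933 -8.29676337  5.18411046] [-0.69280784  0.35636243 -0.1900114 ] 0.021921912331369812
```

Emit:
{"op": "apply_moves", "data": {"delta_pos": [[0,0,0],[0,0,0],[0,0,0],[0,0,0]], "dr": [[0,0,0.08],[0,0,0.17],[0,0,0.17],[0,0,0.17]], "jaw": [0.1,0.1,0.1,0.1]}}

```text
time: 28.13
tool_pos: [0.5959, 0.1945, 0.1508]
tool_rot: [-3.141, -0.003, -2.004]
contact_force: [-4.5, -7.8, 6.0]
opening: 0.0219
grip_force: 35.0
```

Emit:
{"op": "apply_moves", "data": {"delta_pos": [[0,0,0],[0,0,0],[0,0,0],[0,0,0],[0,0,0.1],[0,0,0.2],[0,0,0.3],[0,0,0.4]], "dr": [[0,0,0],[0,0,0],[0,0,0],[0,0,0],[0,0,0],[0,0,0],[0,0,0],[0,0,0]], "jaw": [0.6,0.6,0.6,0.6,0.6,0.6,0.6,0.6]}}

```text
time: 28.8
tool_pos: [0.5959, 0.1966, 0.3117]
tool_rot: [3.141, -0.0, -2.004]
contact_force: [1.2, 0.7, 1.1]
opening: 0.0545
grip_force: 0.0
```

Run:
```python
from car import *
s,im=grab('top'); c=cam('top'); print(s['time'],s['qpos'],s['tool_pos'],s['tool_rot'])
for o in boxes(im,c): print(*o)
s,im=grab('wrist'); c=cam('wrist',s)
print(handle(im,c,near=(599,196)))
```

```text
28.8 [ 1.96565798e-01  4.99316721e-01  1.04778405e+00  2.21504802e-04
  1.59481782e+00 -2.51177983e+00] [0.59594363 0.19664648 0.31172408] [ 3.14119883e+00 -1.30169409e-05 -2.00403806e+00]
teal [482. 176.] 674 -468 75 49 -85
teal [407. 159.] 727 -276 75 50 -69
yellow [ 17. 244.] 544 713 49 36 -58
yellow [550. 184.] 647 -638 36 32 87
red [243. 281.] 423 154 110 28 -76
red [433. 247.] 491 -324 76 50 25
red [347. 157.] 738 -124 82 80 -3
white [110. 471.] -3 458 77 32 56
white [236. 427.] 81 169 53 46 -78
[[594.3, 192.4, 66.9, 20.6, 64.7]]
```

Emit:
{"op": "apply_moves", "data": {"delta_pos": [[-0.1325,-0.65,0],[-0.1325,-0.65,0],[-0.1325,-0.65,0],[-0.1325,-0.65,0],[-0.1325,-0.65,0],[-0.1325,-0.65,0],[-0.1325,-0.65,0],[-0.1325,-0.65,0]], "dr": [[0,0,-0.7],[0,0,-0.7],[0,0,-0.7],[0,0,-0.7],[0,0,-0.7],[0,0,-0.7],[0,0,-0.7],[0,0,-0.7]], "jaw": [0.9,0.9,0.9,0.9,0.9,0.9,0.9,0.9]}}

```text
time: 29.57
tool_pos: [0.5426, -0.0671, 0.3095]
tool_rot: [-3.142, -0.001, -2.359]
contact_force: [-0.8, -0.0, 0.1]
opening: 0.0827
grip_force: 0.0
```

Emit:
{"op": "apply_moves", "data": {"delta_pos": [[-0.1325,-0.65,-0.25],[-0.1325,-0.65,-0.25],[-0.1325,-0.65,-0.25],[-0.1325,-0.65,-0.25],[-0.1325,-0.65,-0.25],[-0.1325,-0.65,-0.25],[-0.1325,-0.65,-0.25],[-0.1325,-0.65,-0.25]], "dr": [[0,0,-0.7],[0,0,-0.7],[0,0,-0.7],[0,0,-0.7],[0,0,-0.7],[0,0,-0.7],[0,0,-0.7],[0,0,-0.7]], "jaw": [0.9,0.9,0.9,0.9,0.9,0.9,0.9,0.9]}}

```text
time: 30.23
tool_pos: [0.4884, -0.3272, 0.2063]
tool_rot: [3.138, -0.003, -2.709]
contact_force: [-0.7, 1.2, -0.1]
opening: 0.0824
grip_force: 0.0
```

```bash
python3 -c "
from rel import *; top('red')
from h import telemetry; print(telemetry.observe()['qpos'])"
```

```text
tool [ 0.4884 -0.3272  0.2063] -2.709 30.2333
uv0 [316.9495954  225.74169701] bbox (288, 178, 62, 95)
rect rel tool (mm) [-0.7, -1.3, 79.7, 49.4, 0.3]
[[-40.70000076293945, 23.200000762939453], [-40.400001525878906, -26.200000762939453], [39.20000076293945, -25.799999237060547], [39.0, 23.600000381469727]]
col V [(174, 84), (176, 86), (178, 91), (180, 91), (182, 91), (184, 120), (186, 140), (188, 140), (190, 140), (192, 141), (194, 141), (196, 141), (198, 141)]
[-7.16347902e-01  4.73474236e-01  1.37201683e+00  2.07980630e-04
  1.29972646e+00 -2.72110439e+00]
```

Emit:
{"op": "apply_moves", "data": {"delta_pos": [[0,-0.004,-0.1],[0,-0.004,-0.2],[0,-0.004,-0.3],[0,-0.004,-0.38],[0,-0.004,-0.44],[0,-0.004,-0.48],[0,-0.004,-0.48],[0,-0.004,-0.48]], "dr": [[0,0,0],[0,0,0],[0,0,0],[0,0,0],[0,0,0],[0,0,0],[0,0,0],[0,0,0]], "jaw": [0.9,0.9,0.9,0.9,0.9,0.9,0.9,0.9]}}

```text
time: 30.95
tool_pos: [0.4911, -0.3235, 0.0179]
tool_rot: [3.14, -0.0, -2.703]
contact_force: [-0.0, 0.2, -0.6]
opening: 0.0827
grip_force: 0.0
```

Emit:
{"op": "apply_moves", "data": {"delta_pos": [[0,0,0],[0,0,0],[0,0,0],[0,0,0],[0,0,0],[0,0,0],[0,0,0]], "dr": [[0,0,0],[0,0,0],[0,0,0],[0,0,0],[0,0,0],[0,0,0],[0,0,0]], "jaw": [0.4,0.4,0.4,0.4,0.4,0.4,0.4], "force": 30}}

```text
time: 31.53
tool_pos: [0.4905, -0.3253, 0.0185]
tool_rot: [-3.141, 0.0, -2.705]
contact_force: [-0.9, 1.2, 4.9]
opening: 0.0498
grip_force: 30.0
```

Emit:
{"op": "apply_moves", "data": {"delta_pos": [[0,0,0.05],[0,0,0.13],[0,0,0.22],[0,0,0.31],[0,0,0.4],[0,0,0.5],[0,0,0.5]], "dr": [[0,0,0],[0,0,0],[0,0,0],[0,0,0],[0,0,0],[0,0,0],[0,0,0]], "jaw": [0.4,0.4,0.4,0.4,0.4,0.4,0.4]}}

```text
time: 32.12
tool_pos: [0.4929, -0.3274, 0.2263]
tool_rot: [-3.129, 0.006, -2.704]
contact_force: [0.3, -1.3, 0.4]
opening: 0.0498
grip_force: 30.0
```

Emit:
{"op": "apply_moves", "data": {"delta_pos": [[-0.002,0.08,0],[-0.004,0.17,0],[-0.006,0.26,0],[-0.008,0.35,0],[-0.01,0.44,0],[-0.012,0.53,0],[-0.015,0.6375,0],[-0.015,0.6375,0]], "dr": [[0,0,-0.05],[0,0,-0.1],[0,0,-0.15],[0,0,-0.2],[0,0,-0.25],[0,0,-0.339],[0,0,-0.339],[0,0,-0.339]], "jaw": [0.4,0.4,0.4,0.4,0.4,0.4,0.4,0.4]}}

```text
time: 32.78
tool_pos: [0.4832, -0.0641, 0.2176]
tool_rot: [3.138, -0.0, -2.869]
contact_force: [-0.4, 0.2, -2.0]
opening: 0.05
grip_force: 30.0
```

Emit:
{"op": "apply_moves", "data": {"delta_pos": [[-0.002,0.08,0],[-0.004,0.17,0],[-0.006,0.26,0],[-0.008,0.35,0],[-0.01,0.44,0],[-0.012,0.53,0],[-0.015,0.6375,0],[-0.015,0.6375,0]], "dr": [[0,0,-0.05],[0,0,-0.1],[0,0,-0.15],[0,0,-0.2],[0,0,-0.25],[0,0,-0.339],[0,0,-0.339],[0,0,-0.339]], "jaw": [0.4,0.4,0.4,0.4,0.4,0.4,0.4,0.4]}}

```text
time: 33.45
tool_pos: [0.4774, 0.1907, 0.2175]
tool_rot: [3.139, -0.0, -3.038]
contact_force: [-1.2, 0.4, -1.7]
opening: 0.0495
grip_force: 30.0
```

Emit:
{"op": "apply_moves", "data": {"delta_pos": [[0,0,0],[0,0,0],[0,0,0]], "dr": [[0,0,0],[0,0,0],[0,0,0]], "jaw": [0.4,0.4,0.4]}}

```text
time: 33.7
tool_pos: [0.4784, 0.1836, 0.2177]
tool_rot: [-3.141, -0.001, -3.044]
contact_force: [0.1, 0.6, -2.1]
opening: 0.0496
grip_force: 30.0
```

```bash
cat > held.py <<'E'
from car import *
s,im=grab('wrist','held.png'); c=cam('wrist',s); p=s['tool_pos']; a=s['tool_rot'][2]; print(p.round(4),a.round(4),s['opening'],s['time'])
X=np.array([np.cos(a),np.sin(a)]);Y=np.array([-X[1],X[0]])
rel=lambda uv,z:((toplane(c,[uv],z)[0,:2]-p[:2])@np.c_[X,Y]*1000).round(1)
# vertical intensity profile in the middle: rail edges (yellow), floor, box start
hsv=cv2.cvtColor(im,cv2.COLOR_RGB2HSV)
col=hsv[130:270,312:326].astype(int).mean(1)
print([(130+i,*col[i].round().astype(int).tolist()) for i in range(25,125,3)])
row=hsv[185:193,260:380].astype(int).mean(0); print([(260+i,int(row[i,0]),int(row[i,2])) for i in range(0,120,3)])
for v in (215,217,219,221): print('bottom edge',v,rel((318,v),p[2]-.0195))
E
python3 held.py
```

```text
[0.4784 0.1836 0.2177] -3.0444 0.04960425195661681 33.7
[(155, 1, 208, 163), (158, 10, 150, 99), (161, 10, 158, 109), (164, 19, 186, 150), (167, 19, 196, 188), (170, 20, 200, 217), (173, 19, 191, 150), (176, 13, 153, 84), (179, 112, 83, 90), (182, 112, 86, 92), (185, 112, 86, 90), (188, 112, 88, 93), (191, 112, 88, 90), (194, 112, 89, 88), (197, 112, 89, 92), (200, 111, 92, 93), (203, 111, 94, 94), (206, 112, 90, 87), (209, 112, 90, 86), (212, 112, 91, 87), (215, 111, 98, 88), (218, 26, 221, 95), (221, 90, 220, 95), (224, 128, 224, 95), (227, 128, 225, 95), (230, 115, 224, 96), (233, 115, 230, 95), (236, 102, 229, 95), (239, 128, 227, 96), (242, 128, 232, 96), (245, 115, 232, 98), (248, 140, 243, 121), (251, 90, 241, 123), (254, 166, 241, 125)]
[(260, 10, 88), (263, 9, 89), (266, 9, 87), (269, 9, 85), (272, 17, 112), (275, 19, 145), (278, 19, 151), (281, 19, 132), (284, 15, 83), (287, 117, 84), (290, 113, 88), (293, 113, 85), (296, 112, 89), (299, 113, 90), (302, 111, 89), (305, 112, 87), (308, 111, 94), (311, 111, 95), (314, 111, 95), (317, 113, 85), (320, 112, 88), (323, 111, 97), (326, 112, 90), (329, 111, 90), (332, 111, 93), (335, 110, 92), (338, 111, 91), (341, 111, 92), (344, 113, 75), (347, 113, 76), (350, 170, 63), (353, 18, 96), (356, 19, 117), (359, 19, 122), (362, 19, 115), (365, 13, 98), (368, 10, 95), (371, 10, 89), (374, 10, 87), (377, 10, 87)]
bottom edge 215 [37.4 -0.4]
bottom edge 217 [36.4 -0.4]
bottom edge 219 [35.5 -0.4]
bottom edge 221 [34.5 -0.4]
```

Emit:
{"op": "apply_moves", "data": {"delta_pos": [[0,0.001,-0.06],[0,0.001,-0.13],[0,0.001,-0.2],[0,0.001,-0.26],[0,0.001,-0.3],[0,0.001,-0.33],[0,0.001,-0.348],[0,0.001,-0.348]], "dr": [[0,0,0],[0,0,0],[0,0,0],[0,0,0],[0,0,0],[0,0,0],[0,0,0],[0,0,0]], "jaw": [0.4,0.4,0.4,0.4,0.4,0.4,0.4,0.4]}}

```text
time: 34.42
tool_pos: [0.4778, 0.184, 0.0775]
tool_rot: [-3.141, -0.003, -3.045]
contact_force: [0.2, -0.0, -1.7]
opening: 0.0499
grip_force: 30.0
```

Emit:
{"op": "apply_moves", "data": {"delta_pos": [[0,0,-0.004],[0,0,-0.008],[0,0,-0.012],[0,0,-0.013],[0,0,-0.013],[0,0,-0.013]], "dr": [[0,0,0],[0,0,0],[0,0,0],[0,0,0],[0,0,0],[0,0,0]], "jaw": [0.4,0.4,0.4,0.4,0.4,0.4]}}

```text
time: 34.92
tool_pos: [0.4785, 0.1854, 0.0738]
tool_rot: [3.141, 0.001, -3.043]
contact_force: [0.5, 0.3, -1.6]
opening: 0.05
grip_force: 30.0
```

Emit:
{"op": "apply_moves", "data": {"delta_pos": [[0,0,-0.003],[0,0,-0.004],[0,0,-0.004],[0,0,-0.004]], "dr": [[0,0,0],[0,0,0],[0,0,0],[0,0,0]], "jaw": [0.4,0.4,0.4,0.4]}}

```text
time: 35.25
tool_pos: [0.4786, 0.1854, 0.0734]
tool_rot: [3.141, 0.001, -3.043]
contact_force: [-3.8, -0.7, 11.6]
opening: 0.0498
grip_force: 30.0
```

Emit:
{"op": "apply_moves", "data": {"delta_pos": [[0,0,0],[0,0,0],[0,0,0],[0,0,0.05],[0,0,0.13],[0,0,0.22],[0,0,0.31],[0,0,0.4]], "dr": [[0,0,0],[0,0,0],[0,0,0],[0,0,0],[0,0,0],[0,0,0],[0,0,0],[0,0,0]], "jaw": [0.75,0.75,0.75,0.75,0.75,0.75,0.75,0.75]}}

```text
time: 35.92
tool_pos: [0.478, 0.1852, 0.2335]
tool_rot: [3.142, -0.0, -3.043]
contact_force: [0.6, 0.2, 1.1]
opening: 0.069
grip_force: 0.0
```

```bash
python3 -c "from placed import *; placed('red')"
```

```text
[0.478  0.1852 0.2335] -3.0433287624085663 35.9167 [316.68055296 233.86956584] (285, 178, 67, 114)
top rect z.105 [480.1, 185.6, 88.3, 49.6, 6.1] expect 478 184.5 76 50 5.6
```

The red box is placed with yaw ≈6° and the correct width. I'm going to the handle for bay4.

Emit:
{"op": "apply_moves", "data": {"delta_pos": [[0,0,0.08],[0,0,0.16],[0.1,0.01,0.165],[0.2,0.02,0.165],[0.295,0.029,0.165],[0.295,0.029,0.165],[0.295,0.029,0.165],[0.295,0.029,0.165]], "dr": [[0,0,-1],[0,0,-1],[0,0,-1],[0,0,-1],[0,0,-1],[0,0,-1],[0,0,-1],[0,0,-1]], "jaw": [0.6,0.6,0.6,0.6,0.6,0.6,0.6,0.6]}}

```text
time: 36.63
tool_pos: [0.5958, 0.1968, 0.2969]
tool_rot: [-3.141, -0.002, 2.74]
contact_force: [0.3, -0.7, 0.4]
opening: 0.055
grip_force: 0.0
```

Emit:
{"op": "apply_moves", "data": {"delta_pos": [[0,0,0],[0,0,0],[0,0,0],[0,0,0],[0,0,0]], "dr": [[0,0,-1],[0,0,-1],[0,0,-1],[0,0,-1],[0,0,-1]], "jaw": [0.6,0.6,0.6,0.6,0.6]}}

```text
time: 37.05
tool_pos: [0.5951, 0.197, 0.2993]
tool_rot: [3.14, 0.001, 2.236]
contact_force: [0.3, -0.3, 0.0]
opening: 0.0551
grip_force: 0.0
```

Emit:
{"op": "apply_moves", "data": {"delta_pos": [[0,0,0],[0,0,0],[0,0,0],[0,0,0],[0,0,0]], "dr": [[0,0,-1],[0,0,-1],[0,0,-1],[0,0,-1],[0,0,-1]], "jaw": [0.6,0.6,0.6,0.6,0.6]}}

```text
time: 37.47
tool_pos: [0.5955, 0.197, 0.2989]
tool_rot: [3.14, -0.0, 1.74]
contact_force: [-0.3, 0.2, -0.2]
opening: 0.055
grip_force: 0.0
```

Emit:
{"op": "apply_moves", "data": {"delta_pos": [[0,0,0],[0,0,0],[0,0,0],[0,0,0],[0,0,0]], "dr": [[0,0,-1],[0,0,-1],[0,0,-1],[0,0,-1],[0,0,-1]], "jaw": [0.6,0.6,0.6,0.6,0.6]}}

```text
time: 37.88
tool_pos: [0.5958, 0.1969, 0.2986]
tool_rot: [3.141, -0.0, 1.242]
contact_force: [0.9, -1.3, 0.4]
opening: 0.055
grip_force: 0.0
```

Emit:
{"op": "apply_moves", "data": {"delta_pos": [[0,0,0],[0,0,0],[0,0,-0.1],[0,0,-0.2],[0,0,-0.29],[0,0,-0.37],[0,0,-0.37],[0,0,-0.37]], "dr": [[0,0,-0.19],[0,0,-0.19],[0,0,-0.19],[0,0,-0.19],[0,0,-0.19],[0,0,-0.19],[0,0,-0.19],[0,0,-0.19]], "jaw": [0.6,0.6,0.6,0.6,0.6,0.6,0.6,0.6]}}

```text
time: 38.55
tool_pos: [0.5955, 0.1968, 0.1493]
tool_rot: [-3.139, 0.002, 1.15]
contact_force: [-0.5, -0.3, 0.1]
opening: 0.0555
grip_force: 0.0
```

Emit:
{"op": "apply_moves", "data": {"delta_pos": [[0,0,0],[0,0,0],[0,0,0],[0,0,0],[0,0,0],[0,0,0]], "dr": [[0,0,0],[0,0,0],[0,0,0],[0,0,0],[0,0,0],[0,0,0]], "jaw": [0.1,0.1,0.1,0.1,0.1,0.1], "force": 35}}

```text
time: 39.05
tool_pos: [0.597, 0.1967, 0.1508]
tool_rot: [3.139, -0.001, 1.145]
contact_force: [1.0, -2.1, 2.9]
opening: 0.0212
grip_force: 35.0
```

Emit:
{"op": "apply_moves", "data": {"delta_pos": [[0,0,0],[0,0,0],[0,0,0],[0,0,0],[0,0,0],[0,0,0],[0,0,0],[0,0,0]], "dr": [[0,0,0.08],[0,0,0.2],[0,0,0.33],[0,0,0.46],[0,0,0.6],[0,0,0.73],[0,0,0.87],[0,0,1]], "jaw": [0.1,0.1,0.1,0.1,0.1,0.1,0.1,0.1]}}

```text
time: 39.72
tool_pos: [0.5962, 0.1969, 0.1508]
tool_rot: [3.141, -0.0, 1.648]
contact_force: [-2.3, -0.9, 4.7]
opening: 0.0215
grip_force: 35.1
```

Emit:
{"op": "apply_moves", "data": {"delta_pos": [[0,0,0],[0,0,0],[0,0,0],[0,0,0],[0,0,0],[0,0,0],[0,0,0],[0,0,0]], "dr": [[0,0,0.13],[0,0,0.27],[0,0,0.4],[0,0,0.54],[0,0,0.68],[0,0,0.8],[0,0,0.92],[0,0,1]], "jaw": [0.1,0.1,0.1,0.1,0.1,0.1,0.1,0.1]}}

```text
time: 40.38
tool_pos: [0.5954, 0.1966, 0.1508]
tool_rot: [-3.14, -0.0, 2.148]
contact_force: [-6.3, -1.8, 6.1]
opening: 0.0218
grip_force: 35.0
```

Emit:
{"op": "apply_moves", "data": {"delta_pos": [[0,0,0],[0,0,0],[0,0,0]], "dr": [[0,0,0.05],[0,0,0.09],[0,0,0.09]], "jaw": [0.1,0.1,0.1]}}

```text
time: 40.63
tool_pos: [0.5954, 0.1966, 0.1508]
tool_rot: [-3.14, -0.001, 2.191]
contact_force: [-6.2, -2.5, 6.1]
opening: 0.0217
grip_force: 35.0
```

Emit:
{"op": "apply_moves", "data": {"delta_pos": [[0,0,0],[0,0,0],[0,0,0],[0,0,0],[0,0,0.1],[0,0,0.2],[0,0,0.3],[0,0,0.4]], "dr": [[0,0,0],[0,0,0],[0,0,0],[0,0,0],[0,0,0],[0,0,0],[0,0,0],[0,0,0]], "jaw": [0.6,0.6,0.6,0.6,0.6,0.6,0.6,0.6]}}

```text
time: 41.3
tool_pos: [0.596, 0.1968, 0.3117]
tool_rot: [-3.141, -0.0, 2.19]
contact_force: [1.9, 0.2, 0.5]
opening: 0.0548
grip_force: 0.0
```

Run:
```python
from car import *
s,im=grab('top'); c=cam('top'); print(s['time'],s['qpos'],s['tool_pos'],s['tool_rot'])
hsv=cv2.cvtColor(im,cv2.COLOR_RGB2HSV); H,S,V=[hsv[...,i].astype(int) for i in range(3)]
y=((H>18)&(H<36)&(S>90)&(V>110)).astype(np.uint8); y=cv2.morphologyEx(y,cv2.MORPH_CLOSE,np.ones((7,7)))
for ct in cv2.findContours(y[:,340:520],0,2)[0]:
    if cv2.contourArea(ct)>80: print('yel',rect(toplane(c,ct[:,0]+[340,0],.05)[:,:2]))
s,im=grab('wrist'); c=cam('wrist',s)
print(handle(im,c,near=(599,196)))
```

```text
41.3 [ 1.96897869e-01  4.99531181e-01  1.04751669e+00  6.40064743e-05
  1.59473417e+00 -4.22169523e-01] [0.59602609 0.19682277 0.3116922 ] [-3.14144611e+00 -1.35970505e-04  2.18986523e+00]
yel [617.3, -357.3, 76.4, 50.4, 9.2]
[[593.1, 199.1, 20.3, 65.6, 35.7]]
```

Emit:
{"op": "apply_moves", "data": {"delta_pos": [[0.017,-0.4625,0],[0.017,-0.4625,0],[0.017,-0.4625,0],[0.017,-0.4625,0],[0.017,-0.4625,0],[0.017,-0.4625,0]], "dr": [[0,0,0.741],[0,0,0.741],[0,0,0.741],[0,0,0.741],[0,0,0.741],[0,0,0.741]], "jaw": [0.9,0.9,0.9,0.9,0.9,0.9]}}

```text
time: 41.9
tool_pos: [0.6032, 0.0066, 0.3092]
tool_rot: [-3.14, 0.0, 2.555]
contact_force: [-0.1, -0.2, 0.7]
opening: 0.0824
grip_force: 0.0
```

Emit:
{"op": "apply_moves", "data": {"delta_pos": [[0.017,-0.4625,0],[0.017,-0.4625,0],[0.017,-0.4625,0],[0.017,-0.4625,0],[0.017,-0.4625,0],[0.017,-0.4625,0]], "dr": [[0,0,0.741],[0,0,0.741],[0,0,0.741],[0,0,0.741],[0,0,0.741],[0,0,0.741]], "jaw": [0.9,0.9,0.9,0.9,0.9,0.9]}}

```text
time: 42.4
tool_pos: [0.6096, -0.178, 0.3085]
tool_rot: [-3.14, -0.001, 2.926]
contact_force: [-0.5, 0.6, 0.7]
opening: 0.0827
grip_force: 0.0
```

Emit:
{"op": "apply_moves", "data": {"delta_pos": [[0.017,-0.4625,-0.25],[0.017,-0.4625,-0.25],[0.017,-0.4625,-0.25],[0.017,-0.4625,-0.25],[0.017,-0.4625,-0.25],[0.017,-0.4625,-0.25],[0.017,-0.4625,-0.25],[0.017,-0.4625,-0.25]], "dr": [[0,0,0.741],[0,0,0.741],[0,0,0.741],[0,0,0.741],[0,0,0.741],[0,0,0.741],[0,0,0.741],[0,0,0.741]], "jaw": [0.9,0.9,0.9,0.9,0.9,0.9,0.9,0.9]}}

```text
time: 43.07
tool_pos: [0.6172, -0.3569, 0.2097]
tool_rot: [3.14, 0.0, -2.982]
contact_force: [1.3, 0.7, -0.7]
opening: 0.0827
grip_force: 0.0
```

```bash
python3 -c "
from rel import *; top('yellow')
from h import telemetry; print(telemetry.observe()['qpos'])"
```

```text
tool [ 0.6172 -0.3569  0.2097] -2.982 43.0667
uv0 [317.41122287 224.31797889] bbox (287, 174, 60, 92)
rect rel tool (mm) [2.8, 0.8, 48.7, 77.2, 90.0]
[[-35.79999923706055, -23.5], [41.400001525878906, -23.600000381469727], [41.400001525878906, 25.100000381469727], [-35.70000076293945, 25.200000762939453]]
col V [(170, 82), (172, 107), (174, 105), (176, 106), (178, 160), (180, 164), (182, 163), (184, 162), (186, 164), (188, 163), (190, 163), (192, 162), (194, 162)]
[-6.31104726e-01  7.19549482e-01  9.25924852e-01  7.96444626e-04
  1.49517876e+00 -2.36307870e+00]
```

Emit:
{"op": "apply_moves", "data": {"delta_pos": [[-0.0055,-0.001,-0.1],[-0.0055,-0.001,-0.2],[-0.0055,-0.001,-0.3],[-0.0055,-0.001,-0.38],[-0.0055,-0.001,-0.44],[-0.0055,-0.001,-0.478],[-0.0055,-0.001,-0.478],[-0.0055,-0.001,-0.478]], "dr": [[0,0,0],[0,0,0],[0,0,0],[0,0,0],[0,0,0],[0,0,0],[0,0,0],[0,0,0]], "jaw": [0.9,0.9,0.9,0.9,0.9,0.9,0.9,0.9]}}

```text
time: 43.78
tool_pos: [0.6155, -0.357, 0.0198]
tool_rot: [-3.141, 0.001, -2.98]
contact_force: [0.0, -0.8, 0.2]
opening: 0.0826
grip_force: 0.0
```

Emit:
{"op": "apply_moves", "data": {"delta_pos": [[0,0,0],[0,0,0],[0,0,0],[0,0,0],[0,0,0],[0,0,0],[0,0,0]], "dr": [[0,0,0],[0,0,0],[0,0,0],[0,0,0],[0,0,0],[0,0,0],[0,0,0]], "jaw": [0.4,0.4,0.4,0.4,0.4,0.4,0.4], "force": 30}}

```text
time: 44.37
tool_pos: [0.6146, -0.3586, 0.0193]
tool_rot: [-3.141, 0.0, -2.982]
contact_force: [-0.6, 0.9, 3.6]
opening: 0.0496
grip_force: 30.0
```

Emit:
{"op": "apply_moves", "data": {"delta_pos": [[0,0,0.05],[0,0,0.13],[0,0,0.22],[0,0,0.31],[0,0,0.4],[0,0,0.5],[0,0,0.5]], "dr": [[0,0,0],[0,0,0],[0,0,0],[0,0,0],[0,0,0],[0,0,0],[0,0,0]], "jaw": [0.4,0.4,0.4,0.4,0.4,0.4,0.4]}}

```text
time: 44.95
tool_pos: [0.617, -0.3604, 0.2286]
tool_rot: [-3.131, 0.01, -2.982]
contact_force: [1.1, -0.4, 0.3]
opening: 0.0494
grip_force: 30.0
```

Emit:
{"op": "apply_moves", "data": {"delta_pos": [[-0.02,0.08,0],[-0.0425,0.17,0],[-0.065,0.26,0],[-0.0875,0.35,0],[-0.11,0.44,0],[-0.1325,0.53,0],[-0.155,0.62,0],[-0.17,0.679,0]], "dr": [[0,0,-0.06],[0,0,-0.06],[0,0,-0.06],[0,0,-0.06],[0,0,-0.06],[0,0,-0.06],[0,0,-0.06],[0,0,-0.06]], "jaw": [0.4,0.4,0.4,0.4,0.4,0.4,0.4,0.4]}}

```text
time: 45.62
tool_pos: [0.5451, -0.0838, 0.2184]
tool_rot: [3.14, -0.001, -3.011]
contact_force: [1.9, 0.1, -1.8]
opening: 0.0501
grip_force: 30.0
```

Emit:
{"op": "apply_moves", "data": {"delta_pos": [[-0.02,0.08,0],[-0.0425,0.17,0],[-0.065,0.26,0],[-0.0875,0.35,0],[-0.11,0.44,0],[-0.1325,0.53,0],[-0.155,0.62,0],[-0.17,0.679,0]], "dr": [[0,0,-0.06],[0,0,-0.06],[0,0,-0.06],[0,0,-0.06],[0,0,-0.06],[0,0,-0.06],[0,0,-0.06],[0,0,-0.06]], "jaw": [0.4,0.4,0.4,0.4,0.4,0.4,0.4,0.4]}}

```text
time: 46.28
tool_pos: [0.4771, 0.1874, 0.2184]
tool_rot: [3.141, -0.001, -3.041]
contact_force: [1.1, -0.2, -2.5]
opening: 0.0498
grip_force: 30.0
```

Emit:
{"op": "apply_moves", "data": {"delta_pos": [[0,0,0],[0,0,0],[0,0,0],[0,0,0]], "dr": [[0,0,0],[0,0,0],[0,0,0],[0,0,0]], "jaw": [0.4,0.4,0.4,0.4]}}

```text
time: 46.62
tool_pos: [0.4788, 0.1836, 0.2185]
tool_rot: [-3.141, -0.0, -3.043]
contact_force: [0.7, -0.0, -1.9]
opening: 0.0498
grip_force: 30.0
```

```bash
python3 held.py
```

```text
[0.4788 0.1836 0.2185] -3.0431 0.04981240052993868 46.6167
[(155, 2, 198, 141), (158, 10, 157, 112), (161, 10, 158, 111), (164, 20, 190, 163), (167, 20, 196, 196), (170, 20, 200, 201), (173, 19, 184, 129), (176, 2, 94, 88), (179, 112, 84, 96), (182, 112, 84, 93), (185, 112, 84, 93), (188, 111, 87, 95), (191, 112, 84, 88), (194, 111, 85, 90), (197, 112, 84, 86), (200, 111, 90, 95), (203, 111, 89, 91), (206, 112, 86, 86), (209, 111, 88, 88), (212, 112, 85, 85), (215, 112, 81, 82), (218, 133, 42, 79), (221, 20, 255, 113), (224, 20, 255, 113), (227, 20, 255, 113), (230, 21, 255, 113), (233, 20, 255, 113), (236, 20, 255, 113), (239, 20, 255, 115), (242, 20, 255, 115), (245, 20, 255, 115), (248, 20, 255, 123), (251, 20, 255, 145), (254, 20, 255, 148)]
[(260, 10, 89), (263, 10, 85), (266, 10, 83), (269, 11, 81), (272, 18, 110), (275, 19, 144), (278, 19, 151), (281, 19, 133), (284, 16, 87), (287, 119, 82), (290, 112, 89), (293, 113, 85), (296, 112, 87), (299, 112, 90), (302, 111, 89), (305, 112, 86), (308, 112, 92), (311, 111, 93), (314, 111, 95), (317, 113, 85), (320, 111, 89), (323, 111, 98), (326, 111, 89), (329, 111, 90), (332, 111, 92), (335, 111, 92), (338, 111, 91), (341, 110, 91), (344, 112, 76), (347, 113, 75), (350, 66, 64), (353, 18, 99), (356, 19, 118), (359, 19, 122), (362, 19, 115), (365, 13, 94), (368, 10, 96), (371, 11, 97), (374, 11, 94), (377, 10, 92)]
bottom edge 215 [37.4 -0.4]
bottom edge 217 [36.4 -0.4]
bottom edge 219 [35.5 -0.4]
bottom edge 221 [34.5 -0.4]
```

Emit:
{"op": "apply_moves", "data": {"delta_pos": [[-0.0025,0.001,-0.06],[-0.0025,0.001,-0.13],[-0.0025,0.001,-0.2],[-0.0025,0.001,-0.26],[-0.0025,0.001,-0.3],[-0.0025,0.001,-0.33],[-0.0025,0.001,-0.348],[-0.0025,0.001,-0.348]], "dr": [[0,0,0],[0,0,0],[0,0,0],[0,0,0],[0,0,0],[0,0,0],[0,0,0],[0,0,0]], "jaw": [0.4,0.4,0.4,0.4,0.4,0.4,0.4,0.4]}}

```text
time: 47.33
tool_pos: [0.477, 0.184, 0.0781]
tool_rot: [-3.141, -0.003, -3.043]
contact_force: [0.1, 0.1, -2.0]
opening: 0.0494
grip_force: 30.0
```

Emit:
{"op": "apply_moves", "data": {"delta_pos": [[0,0,-0.004],[0,0,-0.008],[0,0,-0.012],[0,0,-0.014],[0,0,-0.014],[0,0,-0.014]], "dr": [[0,0,0],[0,0,0],[0,0,0],[0,0,0],[0,0,0],[0,0,0]], "jaw": [0.4,0.4,0.4,0.4,0.4,0.4]}}

```text
time: 47.83
tool_pos: [0.4777, 0.1851, 0.0742]
tool_rot: [3.141, 0.001, -3.042]
contact_force: [-0.4, 1.5, -1.5]
opening: 0.0501
grip_force: 30.0
```

Emit:
{"op": "apply_moves", "data": {"delta_pos": [[0,0,-0.002],[0,0,-0.0035],[0,0,-0.0035],[0,0,-0.0035]], "dr": [[0,0,0],[0,0,0],[0,0,0],[0,0,0]], "jaw": [0.4,0.4,0.4,0.4]}}

```text
time: 48.17
tool_pos: [0.4777, 0.1852, 0.0742]
tool_rot: [3.141, 0.001, -3.042]
contact_force: [-4.5, -0.7, 12.9]
opening: 0.0497
grip_force: 30.0
```

Seated. I'll release and check.

Emit:
{"op": "apply_moves", "data": {"delta_pos": [[0,0,0],[0,0,0],[0,0,0],[0,0,0.05],[0,0,0.13],[0,0,0.22],[0,0,0.31],[0,0,0.4]], "dr": [[0,0,0],[0,0,0],[0,0,0],[0,0,0],[0,0,0],[0,0,0],[0,0,0],[0,0,0]], "jaw": [0.75,0.75,0.75,0.75,0.75,0.75,0.75,0.75]}}

```text
time: 48.83
tool_pos: [0.4772, 0.185, 0.2341]
tool_rot: [3.142, -0.0, -3.042]
contact_force: [1.2, -0.1, 0.0]
opening: 0.0687
grip_force: 0.0
```

```bash
python3 -c "from placed import *; placed('yellow')"
```

```text
[0.4772 0.185  0.2341] -3.0418725975896868 48.8333 [316.814609   234.67556792] (251, 235, 105, 49)
top rect z.105 [500.9, 175.7, 37.7, 81.2, 9.8] expect 478 184.5 76 50 5.6
```

View pics/p_yellow.png

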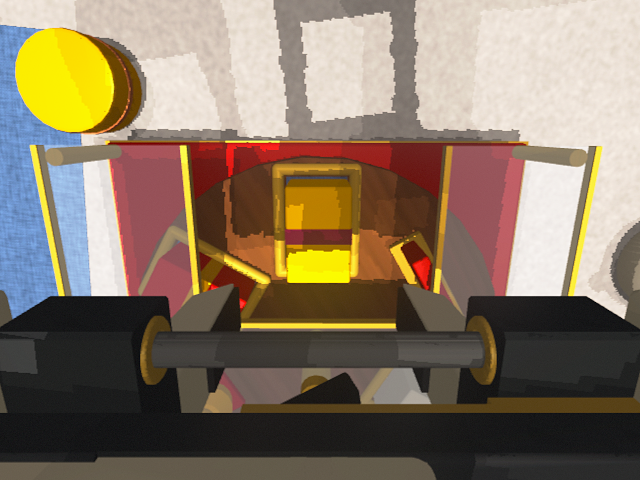

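The yellow box sits square inside its rails at (318,235), with the plaque next on the right. Last turn: the cat is at 305.6°, so +60° brings it to the customers' side.

Emit:
{"op": "apply_moves", "data": {"delta_pos": [[0,0,0.08],[0,0,0.16],[0.1,0.01,0.165],[0.2,0.02,0.165],[0.296,0.029,0.165],[0.296,0.029,0.165],[0.296,0.029,0.165],[0.296,0.029,0.165]], "dr": [[0,0,-1],[0,0,-1],[0,0,-1],[0,0,-1],[0,0,-1],[0,0,-1],[0,0,-1],[0,0,-1]], "jaw": [0.6,0.6,0.6,0.6,0.6,0.6,0.6,0.6]}}

```text
time: 49.55
tool_pos: [0.5954, 0.1966, 0.2976]
tool_rot: [-3.141, -0.002, 2.742]
contact_force: [-0.2, 1.0, 1.1]
opening: 0.0552
grip_force: 0.0
```

Emit:
{"op": "apply_moves", "data": {"delta_pos": [[0,0,0],[0,0,0],[0,0,0],[0,0,0],[0,0,0]], "dr": [[0,0,-1],[0,0,-1],[0,0,-1],[0,0,-1],[0,0,-1]], "jaw": [0.6,0.6,0.6,0.6,0.6]}}

```text
time: 49.97
tool_pos: [0.5946, 0.1968, 0.3]
tool_rot: [3.14, 0.001, 2.238]
contact_force: [0.2, -0.6, -0.5]
opening: 0.0549
grip_force: 0.0
```

Emit:
{"op": "apply_moves", "data": {"delta_pos": [[0,0,0],[0,0,-0.1],[0,0,-0.2],[0,0,-0.29],[0,0,-0.37],[0,0,-0.37],[0,0,-0.37]], "dr": [[0,0,-0.09],[0,0,-0.09],[0,0,-0.09],[0,0,-0.09],[0,0,-0.09],[0,0,-0.09],[0,0,-0.09]], "jaw": [0.6,0.6,0.6,0.6,0.6,0.6,0.6]}}

```text
time: 50.55
tool_pos: [0.5948, 0.1966, 0.1506]
tool_rot: [-3.14, -0.001, 2.199]
contact_force: [-0.1, 0.5, 0.5]
opening: 0.0548
grip_force: 0.0
```

Emit:
{"op": "apply_moves", "data": {"delta_pos": [[0,0,0],[0,0,0],[0,0,0],[0,0,0],[0,0,0],[0,0,0]], "dr": [[0,0,0],[0,0,0],[0,0,0],[0,0,0],[0,0,0],[0,0,0]], "jaw": [0.1,0.1,0.1,0.1,0.1,0.1], "force": 35}}

```text
time: 51.05
tool_pos: [0.5956, 0.1963, 0.1514]
tool_rot: [-3.141, 0.0, 2.196]
contact_force: [-1.5, -0.3, 2.2]
opening: 0.022
grip_force: 35.0
```

Emit:
{"op": "apply_moves", "data": {"delta_pos": [[0,0,0],[0,0,0],[0,0,0],[0,0,0],[0,0,0],[0,0,0],[0,0,0],[0,0,0]], "dr": [[0,0,0.08],[0,0,0.2],[0,0,0.33],[0,0,0.46],[0,0,0.6],[0,0,0.73],[0,0,0.87],[0,0,1]], "jaw": [0.1,0.1,0.1,0.1,0.1,0.1,0.1,0.1]}}

```text
time: 51.72
tool_pos: [0.5952, 0.1958, 0.1514]
tool_rot: [-3.14, -0.001, 2.699]
contact_force: [-5.6, -3.8, 5.4]
opening: 0.0219
grip_force: 35.1
```

Emit:
{"op": "apply_moves", "data": {"delta_pos": [[0,0,0],[0,0,0],[0,0,0],[0,0,0],[0,0,0],[0,0,0],[0,0,0],[0,0,0]], "dr": [[0,0,0.13],[0,0,0.27],[0,0,0.4],[0,0,0.54],[0,0,0.68],[0,0,0.8],[0,0,0.92],[0,0,1]], "jaw": [0.1,0.1,0.1,0.1,0.1,0.1,0.1,0.1]}}

```text
time: 52.38
tool_pos: [0.5951, 0.1952, 0.1514]
tool_rot: [-3.14, -0.002, -3.084]
contact_force: [-7.0, -6.6, 5.8]
opening: 0.0216
grip_force: 35.0
```

Emit:
{"op": "apply_moves", "data": {"delta_pos": [[0,0,0],[0,0,0],[0,0,0]], "dr": [[0,0,0.05],[0,0,0.085],[0,0,0.085]], "jaw": [0.1,0.1,0.1]}}

```text
time: 52.63
tool_pos: [0.5951, 0.1951, 0.1514]
tool_rot: [-3.14, -0.002, -3.044]
contact_force: [-6.3, -6.3, 6.9]
opening: 0.0217
grip_force: 35.0
```

Emit:
{"op": "apply_moves", "data": {"delta_pos": [[0,0,0],[0,0,0],[0,0,0],[0,0,0],[0,0,0.1],[0,0,0.2],[0,0,0.3],[0,0,0.4]], "dr": [[0,0,0],[0,0,0],[0,0,0],[0,0,0],[0,0,0],[0,0,0],[0,0,0],[0,0,0]], "jaw": [0.6,0.6,0.6,0.6,0.6,0.6,0.6,0.6]}}

```text
time: 53.3
tool_pos: [0.5956, 0.1968, 0.3123]
tool_rot: [3.141, -0.0, -3.044]
contact_force: [0.7, 0.7, -0.2]
opening: 0.055
grip_force: 0.0
```

Emit:
{"op": "apply_moves", "data": {"delta_pos": [[-0.3,-0.6,0.1],[-0.3,-0.6,0.1],[-0.3,-0.6,0.1],[-0.3,-0.6,0.1],[-0.3,-0.6,0.1],[-0.3,-0.6,0.1],[-0.3,-0.6,0.1],[-0.3,-0.6,0.1]], "dr": [[0,0,0],[0,0,0],[0,0,0],[0,0,0],[0,0,0],[0,0,0],[0,0,0],[0,0,0]], "jaw": [0.6,0.6,0.6,0.6,0.6,0.6,0.6,0.6]}}

```text
time: 53.97
tool_pos: [0.4747, -0.0466, 0.3518]
tool_rot: [-3.14, 0.002, -3.048]
contact_force: [0.1, -0.2, 0.9]
opening: 0.0549
grip_force: 0.0
```

Emit:
{"op": "apply_moves", "data": {"delta_pos": [[0,-0.5,0],[0,-0.5,0],[0,-0.5,0],[0,-0.5,0],[0,-0.5,0],[0,-0.5,0],[0,-0.5,0],[0,-0.5,0]], "dr": [[0,0,0],[0,0,0],[0,0,0],[0,0,0],[0,0,0],[0,0,0],[0,0,0],[0,0,0]], "jaw": [0.6,0.6,0.6,0.6,0.6,0.6,0.6,0.6]}}

```text
time: 54.63
tool_pos: [0.4763, -0.2425, 0.3502]
tool_rot: [3.14, -0.0, -3.044]
contact_force: [0.2, 0.7, 0.5]
opening: 0.0551
grip_force: 0.0
```

Run:
```python
from car import *
s,im=grab('top'); c=cam('top'); print(s['time'],s['tool_pos'])
print(handle(im,c,near=(599,196)))
cv2.imwrite('pics/fin.png',cv2.resize(im[110:345,120:530,::-1],None,fx=1.9,fy=1.9,interpolation=cv2.INTER_CUBIC))
s,im=grab('side'); cv2.imwrite('pics/fin2.png',cv2.resize(im[230:430,140:370,::-1],None,fx=2.6,fy=2.6,interpolation=cv2.INTER_CUBIC))
```

```text
54.6333 [ 0.47627033 -0.24254621  0.35016971]
[[592.1, 190.7, 74.3, 28.5, 5.2]]
```

View pics/fin.png

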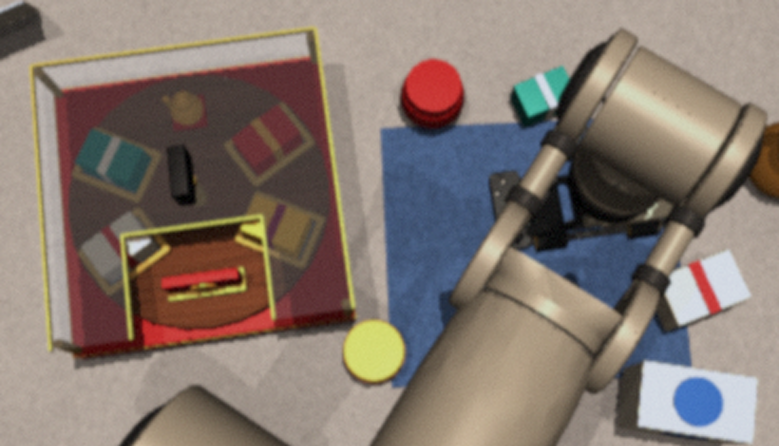

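View pics/fin2.png

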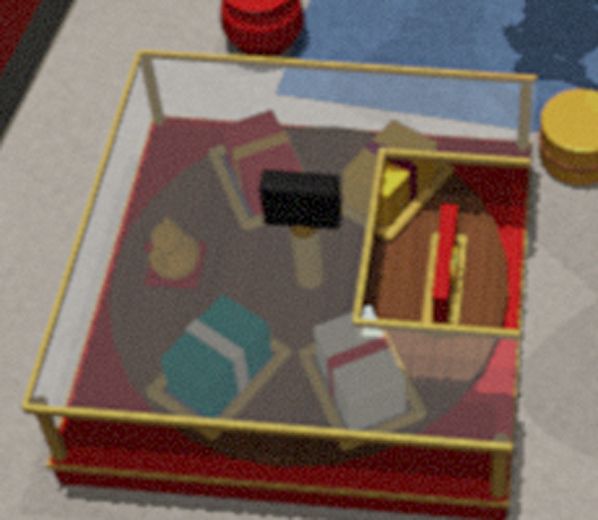

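All four boxes lie in their bays in both views. The cat is at the customers' side (handle 5.2°), the plaque is at the gap, and the bystanders have not moved. I'm handing in.

```bash
python3 -c "from cell import job; print(job.hand_in())"
```

```text
the job is handed in; nothing more can be done
None
```

I put all four gift boxes (white, teal, red and yellow) into their own bays, flat and square, turned the golden cat to rest at the customers' side, let go, and handed the job in at about 55 s; no verdict came back.

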